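# Gauge the feed tube and show the rod's tip

### The arm

A 6-joint arm with a two-finger parallel gripper is mounted at the origin on a cart in front of the work surface, level with it; the furniture and walls round the work are solid. World frame = base frame: x ahead of the robot, y to its left, z up, the work surface at z = 0. Lengths are in m, angles in degrees, forces in N, time in s.
With the tool pointing down it reaches from about 0.3 to 0.75 m from the base axis. Payload 8.5 kg.
Tool frame: the origin (TCP) lies midway between the tips of the shut fingers; the grasp point (between the pads) lies 19 mm behind it (env.grip_depth is the distance from the TCP to the grasp point, in m); x points along the fingers, y is the direction in which the jaws open and shut, and the axes are right-handed (so a half turn about x gives the same grasp; the last joint's range is limited). The gripper opens to 85 mm and grips with 20 to 120 N. Pads are 22 mm wide; open, the fingers measure 114 mm over their backs; the gripper's body (76 mm by 85 mm) begins 54 mm behind the grasp point. The pads swing forward as they close: fully open they stand 13 mm farther back than shut.
Start: joints at [63.524, 21.807, 74.336, -0, 83.858, -12.336], TCP at [0.134, 0.533, 0.231] pointing down, gripper open.
Joint ranges: [-178.18, 178.18], [-50.72, 133.34], [12.68, 142.11], [-81.47, 261.47], [9.98, 163.14], [-165.26, 165.26]. Speed limits (degrees/s): [136.94, 136.94, 180, 180, 180, 180].

### API

Orientations are given as a 3x3 rotation matrix whose columns are the frame's x, y, z axes.
In Python, from rig import env gives the robot as it stands.
- The arm moves only by the tool play_rows, never from a script. Its arguments are lists of equal length, an entry for each row: "travel": the shift along the world's x, y, z in cm, a list of three; "rotation": the turn, a rotation vector about the world's x, y, z in rad, a list of three; "claw": the finger opening in cm, from 0 to 8.54. A call has 1 to 12 rows; each row shifts and turns the pose as measured when the row begins; what a row does not reach is not made up. A row lasts 1/12 s, in which the tool goes at most 41.7 mm and 7.16 degrees, less where a joint would pass 70% of its speed; a pose out of reach is approached as far as the arm can. A call is refused whole if a number of a shift passes 4.17 or a number of a turn 0.125, either way. A call with a gripper value outside its range is refused whole. The fingers move at their own pace and stop on an object; "squeeze" is the grip in N (left out, the last holds). Time passes only in rows, so rows that do not move let the fingers close. It gives the time, the measured TCP pose, the force and the opening at its end, in the units of the state.
- env.observe(): the state, without advancing time (a new reading comes with each control period).
- env.get_image(name): name is "scene" or "side" or "wrist"; returns the picture (400x640x3 uint8, red, green, blue); there is no depth.
- env.camera_info(name): a dict with "vertical_fov" (degrees; the focal length in pixels is half the picture's height over the tangent of half this angle, whatever the lens; pixels are square), "cx", "cy" (the principal point, pixels), "eye" and "rotation" of the camera in the world. Camera axes: x right, y down, z forward; pixel columns grow to the right and rows downward; lengths in m; the calibration is good to about 2 mm. The wrist camera is an equidistant fisheye: a pixel r from the principal point sees the ray r / f radians off the axis. A picture is of the moment at which its call begins: read the wrist's pose just before it. camera_info takes no time and is no camera call; for the wrist camera it gives the pose at the moment of the call.
- env.close_job(): hands the job in, once; it reports no verdict.
The state is a dict: "time_s": time; "q": joint angles; "qvel": joint speeds; "joint_efforts": joint torques, N m; "position": TCP position; "tool_rot": TCP orientation; "ft_force": force on the tool from outside, world axes, zero at the start; "wrist_torque": the same for the moment, N m; "grip_width": finger opening in m.
Only numpy, scipy, OpenCV 4.12 (cv2) and the standard library are available. Lean on these libraries where they do the work, as an engineer would, in place of code of your own. Each camera call takes 0.05 s, during which the arm holds its last target.

### The job

Press the black pedal of the feeder down to its stop with the gripper, so that the red gate slides off the mouth of the sloping feed tube, and let the pedal come back up. Then take the gauge rod from its rest by the orange handle, push it into the tube until its brass collar stops against the mouth, draw it right out again, and finish while holding it: rod level, tip about 10 cm above the middle of the white reading plate, touching nothing but the gripper. Do not drop the rod, and leave the jar, tape roll, heat sink and green circuit board where they are.

Things in the scene. Friction and masses are not known exactly. Their poses are not given: they have to be found in the camera images.
- feeder: Fixed bench feeder: base plate 78 mm (x) x 160 mm (y) x 8 mm; a steel tube slopes at 30 degrees from its open upper mouth at the -y end down to a grey outlet block (80 mm high) at the +y end. Its pedal sticks out on the -x side. Origin: on the bench in the base, under the tube, 60 mm from the mouth, z up.
- feed_tube: The sloping steel tube, part of the feeder. Origin: centre of its mouth, 125 mm above the bench. y axis: straight down into the tube, 30 degrees below level; x axis level (the feeder's x); z axis square to the tube, upward. Bore 13 mm, widening to 21 mm at the mouth; rim 29 mm outside; depth 96 mm. Gate guide at tube x -47 to -15 mm, up to 6 mm in front of the mouth.
- gate (a joint): Red plate, 22 mm square, 3 mm thick, that slides across the tube's mouth; in m: about 0 = mouth covered, 0.030 = slid fully away to the feeder's -x; from 0.024 the mouth is clear for the collar. The pedal's upright arm pushes it open to 0.028 to 0.030; friction (about 1 N) then keeps it open when the pedal comes back up.
- pedal (a joint): Hinged spring pedal of the feeder, in rad: 0 = up (at rest), 0.48 = down at its stop. A spring brings it back up when let go. About 2.5 N on the tread begin to move it, about 9 N hold it at the stop.
- pedal_press (a point): Middle of the top of the pedal's black ribbed tread (42 x 50 mm): press down here. Hinge along the feeder's y axis, 62 mm away on the +x side, 32 mm above the bench. When up, the tread is about 58 mm above the bench and leans 0.34 rad (outer -x edge higher); at the stop this point is about 31 mm lower and the tread leans 0.14 rad the other way.
- gauge_rod: Loose gauge rod, 70 g, 162 mm long. Origin: centre of the front face of its brass collar (26 mm across, 6 mm thick), which stops on the tube's mouth. y axis: along the rod to the tip. Steel shaft 8 mm thick, 90 mm long, round tip; flat-sided orange handle 16 mm wide (x), 18 mm high (z), from y -12 to -72 mm. At the start it lies level in its rest, axis 55 mm above the bench, z up.
- gauge_tip (a point): End of the gauge rod's tip, 90 mm from the collar's front face.
- gauge_grip (a point): Middle of the orange handle, 42 mm behind the collar's front face: where to grip it, across its 16 mm width.
- rod_rest: Fixed wooden rest for the rod: base 56 x 85 x 8 mm with two posts with V notches (up to 60 mm high) under the shaft only, 10 and 70 mm from the collar; the handle sticks out free at the -y end. Origin: on the bench under the rod's origin; y axis along the lying rod to its tip.
- reading_plate: Fixed white reading plate with black tick marks, 60 mm (x) x 44 mm (y) x 6 mm, flat on the bench. Origin: centre of its underside.
- jar: Bystander: small white jar with red lid, 48 mm across, 35 mm high. Origin: centre of its underside.
- tape: Bystander: roll of amber tape, 74 mm across, 15 mm high, lying flat. Origin: centre of its underside.
- heatsink: Bystander: black finned heat sink, 40 x 40 x 22 mm. Origin: centre of its underside.
- green_board: Bystander: small green circuit board, 52 x 70 x 12 mm. Origin: centre of its underside.

How it is judged:
By the outcome, as a careful person would: the job done as asked, in the order asked, and still so for the second after the job is handed in, while the arm keeps its last pose, push and grip.
It also fails if it takes over 69 s, if anything falls off the work surface, if the arm or the gripper's body presses on something with over 40 N, if the wrist force passes 120 N, or if a joint passes its speed limit or range.

## Working session

There is one attempt and no reset: what is moved stays moved. The work goes in short steps, Python scripts to look and compute and a tool call to move; the robot and the scene stay as the last step left them, time stands still between calls to the robot, and variables do not carry over. Pictures are saved under pics/ and viewed, and the job is handed in when it is done.

Besides the shell and the picture viewer there is one more tool, called as name(argument=value, ...) on one line, values as JSON. play_rows: Moves the arm, as the interface text tells. Its arguments: {"type":"object","properties":{"travel":{"type":"array","items":{"type":"array","items":{"type":"number"}}},"rotation":{"type":"array","items":{"type":"array","items":{"type":"number"}}},"claw":{"type":"array","items":{"type":"number"}},"squeeze":{"type":"number"}},"required":["travel","rotation","claw"]}

```bash
ls; mkdir -p pics
python3 - <<'E'
from rig import env
import cv2,numpy as np
print(env.observe())
for n in ["scene","side","wrist"]:
    print(n,env.camera_info(n))
    im=env.get_image(n); cv2.imwrite(f"pics/{n}0.png",im[:,:,::-1])
E
```

```text
pics
{'time_s': 0.0, 'q': array([ 6.35248921e+01,  2.18416264e+01,  7.43864489e+01, -5.71601432e-04,
        8.38579866e+01, -1.23348499e+01]), 'qvel': array([-0.14727762, -0.03070281, -0.00909793,  0.03150378, -0.00949067,
        0.06715413]), 'joint_efforts': array([-2.64523587e-04, -4.48472786e+01, -2.31271577e+01, -2.64775808e-04,
        4.89754122e-03,  4.85518092e-05]), 'position': array([0.13422084, 0.53305858, 0.23069584]), 'tool_rot': array([[-6.60753822e-04,  2.44294890e-01,  9.69700763e-01],
       [-1.34895984e-03,  9.69699875e-01, -2.44295585e-01],
       [-9.99998872e-01, -1.46950663e-03, -3.11188904e-04]]), 'ft_force': array([ 0.21438944,  0.28576312, -0.42649952]), 'wrist_torque': array([-0.01660218,  0.03189463,  0.02862394]), 'grip_width': 0.0851733642547383}
scene {'vertical_fov': 46.785786921090256, 'cx': 321.8702707563858, 'cy': 197.17623280524555, 'eye': array([-0.19339337, -0.40983857,  0.99290723]), 'rotation': array([[ 0.61865335, -0.54175278,  0.56900963],
       [-0.78535706, -0.44666904,  0.4286036 ],
       [ 0.02196179, -0.71203279, -0.70180267]])}
side {'vertical_fov': 47.333958378000915, 'cx': 322.23988916963975, 'cy': 196.90231416077108, 'eye': array([0.16549774, 1.22481099, 0.54767595]), 'rotation': array([[-0.95533653, -0.09657081,  0.27929587],
       [-0.29535536,  0.34356219, -0.89147643],
       [-0.0098649 , -0.93415154, -0.35674022]])}
wrist {'vertical_fov': 65.70646984690485, 'cx': 321.6775422282753, 'cy': 200.8911508708525, 'eye': array([0.05598942, 0.55280004, 0.37209427]), 'rotation': array([[ 0.24350676,  0.92183723,  0.30153041],
       [ 0.96989854, -0.23107821, -0.07680935],
       [-0.00112861,  0.3111575 , -0.95035769]])}
```

View pics/scene0.png

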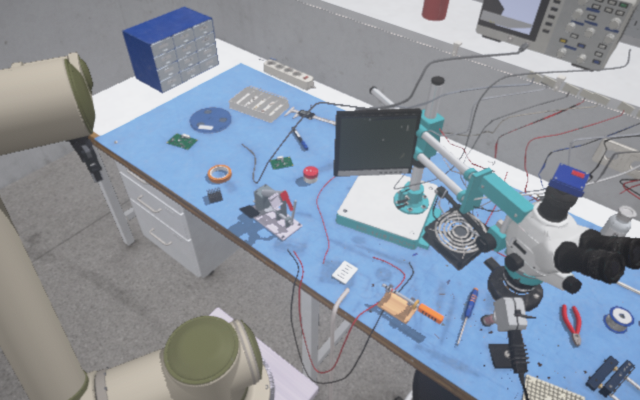

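View pics/side0.png

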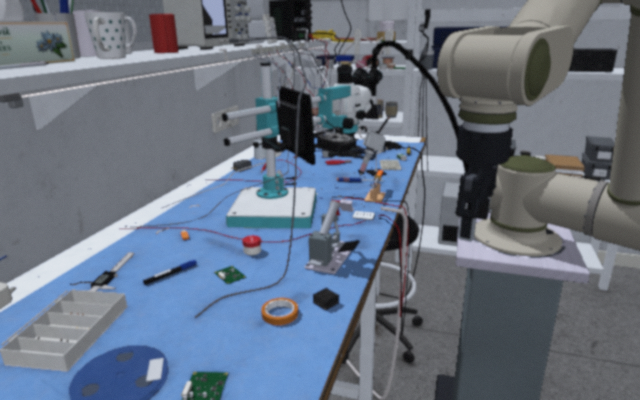

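View pics/wrist0.png

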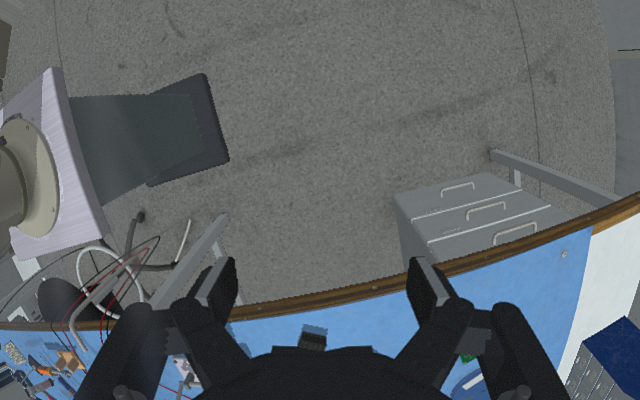

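```bash
cat > h.py <<'E'
import numpy as np,cv2
from rig import env
def fl(ci,h=400): return h/2/np.tan(np.radians(ci["vertical_fov"])/2)
def ray(ci,u,v,fish=False):
    f=fl(ci); x=(u-ci["cx"])/f; y=(v-ci["cy"])/f
    if fish:
        r=np.hypot(x,y); d=np.array([x/r*np.sin(r),y/r*np.sin(r),np.cos(r)]) if r>1e-9 else np.array([0,0,1.])
    else:
        d=np.array([x,y,1.]); d/=np.linalg.norm(d)
    return ci["eye"],ci["rotation"]@d
def onz(ci,u,v,z,fish=False):
    e,d=ray(ci,u,v,fish); return e+d*(z-e[2])/d[2]
def proj(ci,p,fish=False):
    c=ci["rotation"].T@(np.asarray(p,float)-ci["eye"]); f=fl(ci)
    if fish:
        r=np.hypot(c[0],c[1]); t=np.arctan2(r,c[2]); return ci["cx"]+f*t*c[0]/r, ci["cy"]+f*t*c[1]/r
    return ci["cx"]+f*c[0]/c[2], ci["cy"]+f*c[1]/c[2]
def tri(rs):
    A=np.zeros((3,3));b=np.zeros(3)
    for e,d in rs:
        P=np.eye(3)-np.outer(d,d);A+=P;b+=P@e
    p=np.linalg.solve(A,b)
    return p,[float(np.linalg.norm((np.eye(3)-np.outer(d,d))@(p-e))) for e,d in rs]
def crop(im,x0,y0,x1,y1,k,fn):
    c=cv2.resize(im[y0:y1,x0:x1,::-1],None,fx=k,fy=k,interpolation=cv2.INTER_CUBIC)
    for x in range((x0+9)//10*10,x1,10):
        cv2.line(c,((x-x0)*k,0),((x-x0)*k,6 if x%50 else 14),(0,0,255),1)
        if x%50==0: cv2.putText(c,str(x),((x-x0)*k,26),0,.4,(0,0,255),1)
    for y in range((y0+9)//10*10,y1,10):
        cv2.line(c,(0,(y-y0)*k),(6 if y%50 else 14,(y-y0)*k),(0,0,255),1)
        if y%50==0: cv2.putText(c,str(y),(16,(y-y0)*k+4),0,.4,(0,0,255),1)
    cv2.imwrite(fn,c)
E
python3 - <<'E'
import cv2
from h import *
s=cv2.imread('pics/scene0.png')[:,:,::-1]; d=cv2.imread('pics/side0.png')[:,:,::-1]
crop(s,190,140,320,250,6,'pics/s_feed.png')
crop(s,320,250,450,340,6,'pics/s_rod.png')
crop(d,290,160,420,290,4,'pics/d_feed.png')
ci=env.camera_info("scene")
for n,u,v,z in [("feeder",275,220,0),("plate",345,272,.006),("rodhandle",430,312,.055),("jar",311,174,.035),("tape",219,174,.015),("hs",214,196,.02),("gb",282,162,.01)]: print(n,onz(ci,u,v,z).round(3))
E
```

```text
feeder [0.451 0.243 0.   ]
plate [ 0.426 -0.026  0.006]
rodhandle [ 0.428 -0.266  0.055]
jar [0.642 0.265 0.035]
tape [0.475 0.502 0.015]
hs [0.394 0.436 0.02 ]
gb [0.649 0.393 0.01 ]
```

View pics/s_feed.png

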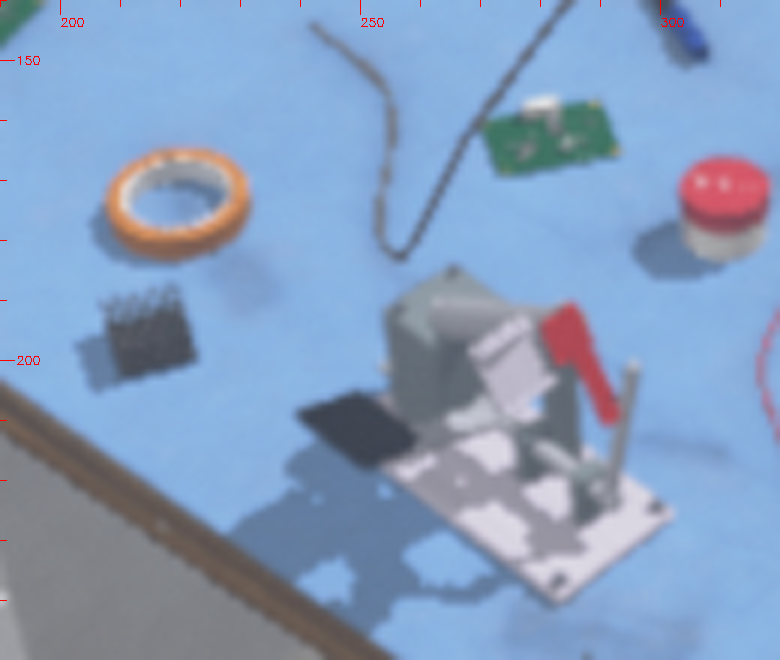

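View pics/s_rod.png

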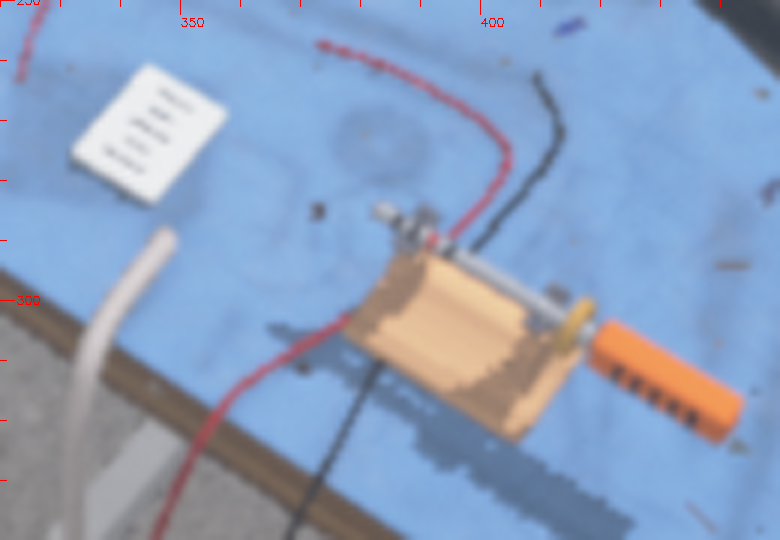

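View pics/d_feed.png

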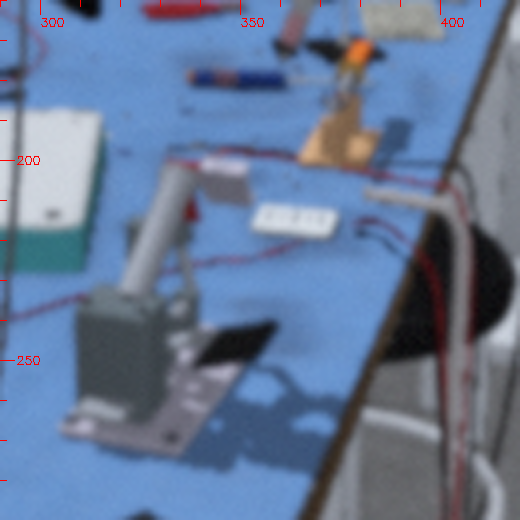

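Run:
```python
from h import *
ci=env.camera_info("scene"); cd=env.camera_info("side")
S=lambda x,y:(190+x/6,140+y/6)
R=lambda x,y:(320+x/6,250+y/6)
A=onz(ci,*S(557,603),.008);B=onz(ci,*S(672,513),.008);C=onz(ci,*S(385,470),.008)
print(A,B,C,np.linalg.norm(A-B)); 
d=B-A; print("yaw from x edge",np.degrees(np.arctan2(d[1],d[0]))); d=C-A; print("yaw from y edge",np.degrees(np.arctan2(-d[0],d[1])))
P=[onz(ci,*S(*p),.058) for p in [(297,413),(365,390),(415,437),(372,468)]]; print("tread",np.round(P,4),np.mean(P,0))
pl=[onz(ci,*R(*p),.006) for p in [(150,63),(228,113),(153,203),(70,150)]]; print("plate",np.round(pl,4),np.mean(pl,0))
d=pl[1]-pl[0];print(np.linalg.norm(d),np.degrees(np.arctan2(d[1],d[0])));d=pl[1]-pl[2];print(np.linalg.norm(d),np.degrees(np.arctan2(d[1],d[0])))
tip=onz(ci,*R(378,210),.055);e=onz(ci,*R(730,420),.055);col=onz(ci,*R(574,325),.055)
print("rod",tip,col,e,np.linalg.norm(tip-e)); d=tip-e;print(np.degrees(np.arctan2(-d[0],d[1])))
# outlet tops, mouth
D=lambda x,y:(290+x/4,160+y/4)
```

```text
[0.40238276 0.16938387 0.008     ] [0.47858845 0.164178   0.008     ] [0.41232021 0.28874176 0.008     ] 0.07638329724960567
yaw from x edge -3.9080004936825703
yaw from y edge -4.759332464802651
tread [[0.3817 0.3101 0.058 ]
 [0.4125 0.2963 0.058 ]
 [0.4053 0.2571 0.058 ]
 [0.3787 0.2587 0.058 ]] [0.39453035 0.28055556 0.058     ]
plate [[ 0.4566 -0.0041  0.006 ]
 [ 0.4561 -0.047   0.006 ]
 [ 0.3971 -0.0493  0.006 ]
 [ 0.3966 -0.0051  0.006 ]] [ 0.42661652 -0.026371    0.006     ]
0.042813729945298244 -90.67773542932568
0.05908268675776144 2.2619718684671253
rod [ 0.42265124 -0.14008423  0.055     ] [ 0.42578798 -0.22934862  0.055     ] [ 0.42679971 -0.29706687  0.055     ] 0.15703745170549568
1.5137617353160233
```

play_rows(travel=[[2.1, -2.1, 0], [2.1, -2.1, 0], [2.1, -2.1, 0], [2.1, -2.1, 0], [2.1, -2.1, 0], [2.1, -2.1, 0], [2.1, -2.1, 0], [2.1, -2.1, 0], [2.1, -2.1, -0.5], [2.1, -2.1, -0.5], [2.1, -2.1, -0.5], [2.1, -2.1, -0.5]], rotation=[[0, 0, -0.117], [0, 0, -0.117], [0, 0, -0.117], [0, 0, -0.117], [0, 0, -0.117], [0, 0, -0.117], [0, 0, -0.117], [0, 0, -0.117], [0, 0, -0.117], [0, 0, -0.117], [0, 0, -0.117], [0, 0, -0.117]], claw=[0, 0, 0, 0, 0, 0, 0, 0, 0, 0, 0, 0])

```text
time_s: 1.15
position: [0.3909, 0.2708, 0.2085]
tool_rot: [[-0.003, 0.991, -0.135], [0.002, -0.135, -0.991], [-1.0, -0.003, -0.002]]
ft_force: [0.2, 0.8, -0.1]
grip_width: 0.0001
```

Run:
```python
from h import *
o=env.observe(); print(o["time_s"],o["position"],o["tool_rot"].round(3),o["q"].round(1),o["grip_width"],o["ft_force"])
import pickle
ci=env.camera_info("wrist"); im=env.get_image("wrist"); cv2.imwrite("pics/w1.png",im[:,:,::-1]); pickle.dump(ci,open("w1.pkl","wb"))
```

```text
1.15 [0.39087887 0.27080763 0.20854444] [[-0.003  0.991 -0.135]
 [ 0.002 -0.135 -0.991]
 [-1.    -0.003 -0.002]] [20.3 15.5 87.9  0.2 76.7 28. ] 0.00014148839805125778 [ 0.18985671  0.80962164 -0.13123459]
```

View pics/w1.png

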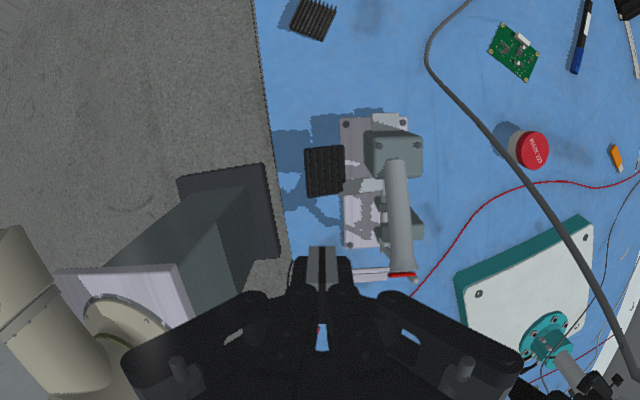

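Run:
```python
from h import *
d=cv2.imread('pics/w1.png')[:,:,::-1]
crop(d,290,95,440,295,4,'pics/w1c.png')
```

```text
(no output)
```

View pics/w1c.png

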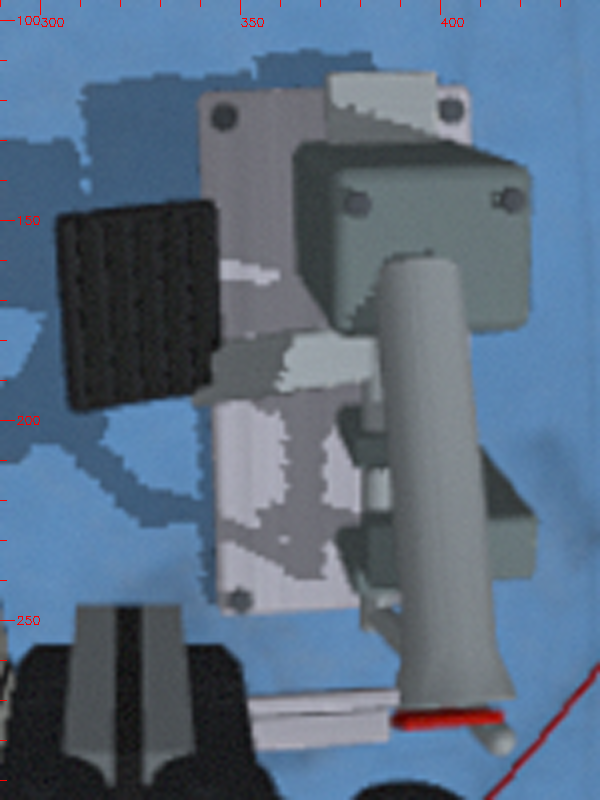

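Run:
```python
from h import *
import pickle
ci=pickle.load(open("w1.pkl","rb"))
W=lambda x,y,z:onz(ci,290+x/4,95+y/4,z,True)
TL,BL,TR=W(200,92,.008),W(217,612,.008),W(470,88,.008)
print(TL,BL,TR,np.linalg.norm(TL-BL),np.linalg.norm(TL-TR))
d=TL-BL;print("yaw",np.degrees(np.arctan2(-d[0],d[1])));d=TR-TL;print(np.degrees(np.arctan2(d[1],d[0])))
T=[W(57,217,.065),W(213,200,.051),W(220,385,.051),W(72,412,.065)]
print(np.round(T,4),np.mean(T,0)); 
d=T[1]-T[2];print(np.linalg.norm(d),"yaw",np.degrees(np.arctan2(-d[0],d[1])))
d=T[0]-T[3];print(np.linalg.norm(d),"yaw",np.degrees(np.arctan2(-d[0],d[1])))
g1,g2=W(392,718,.135),W(503,716,.135); print("gate",g1,g2,np.linalg.norm(g1-g2)); d=g2-g1;print(np.degrees(np.arctan2(d[1],d[0])))
# cross check with scene
cs=env.camera_info("scene")
for p in T: 
    u,v=proj(cs,p); print("tread in scene crop",(u-190)*6,(v-140)*6)
S=lambda x,y:ray(cs,190+x/6,140+y/6)
p,e=tri([S(557,306),ray(ci,290+503/4.,95+716/4.,True)]);print(p,e)
```

```text
[0.4178207  0.33125282 0.008     ] [0.40458479 0.17516203 0.008     ] [0.4935073  0.32446069 0.008     ] 0.15665096127693326 0.07599076102501909
yaw -4.8468694686848215
-5.128000653074064
[[0.3786 0.3099 0.065 ]
 [0.4156 0.3071 0.051 ]
 [0.4119 0.2603 0.051 ]
 [0.3752 0.2625 0.065 ]] [0.39532615 0.28496051 0.058     ]
0.04688693513157569 yaw -4.5805037406407045
0.04751512596726223 yaw -4.149984003813491
gate [0.43666513 0.21019448 0.135     ] [0.46044739 0.20637701 0.135     ] 0.024086689809845484
-9.119176892142622
tread in scene crop 290.98923032300706 406.3333773690433
tread in scene crop 354.60442168541897 386.3379865734319
tread in scene crop 420.9148297216693 436.2315288008109
tread in scene crop 359.24652541015075 458.03595178595845
[0.45725431 0.20868997 0.1357913 ] [0.003064146395335075, 0.003064146395335254]
```

play_rows(travel=[[-0.1, 0.4, -2.6], [-0.1, 0.4, -2.6], [-0.1, 0.4, -2.6], [-0.1, 0.4, -2.6], [-0.1, 0.4, -2.4], [0, 0, -0.5], [0, 0, -0.5], [0, 0, -0.5], [0, 0, -0.5]], rotation=[[0, 0, 0.01], [0, 0, 0.01], [0, 0, 0.01], [0, 0, 0.01], [0, 0, 0.01], [0, 0, 0], [0, 0, 0], [0, 0, 0], [0, 0, 0]], claw=[0, 0, 0, 0, 0, 0, 0, 0, 0])

```text
time_s: 1.95
position: [0.3925, 0.2855, 0.0556]
tool_rot: [[0.003, 0.995, -0.103], [0.002, -0.103, -0.995], [-1.0, 0.002, -0.002]]
ft_force: [-0.5, -0.6, 3.9]
grip_width: -0.0001
```

play_rows(travel=[[-0.2, 0.15, -0.3], [-0.2, 0.15, -0.4], [-0.2, 0.15, -0.4], [-0.2, 0.1, -0.4], [0, 0, -0.4]], rotation=[[0, 0, 0], [0, 0, 0], [0, 0, 0], [0, 0, 0], [0, 0, 0]], claw=[0, 0, 0, 0, 0])

```text
time_s: 2.37
position: [0.3873, 0.2915, 0.0388]
tool_rot: [[0.013, 0.995, -0.104], [0.004, -0.104, -0.995], [-1.0, 0.012, -0.005]]
ft_force: [-2.4, -0.9, 5.3]
grip_width: -0.0003
```

play_rows(travel=[[0, 0, -0.4], [0, 0, -0.3], [0, 0, -0.3], [0, 0, -0.2]], rotation=[[0, 0, 0], [0, 0, 0], [0, 0, 0], [0, 0, 0]], claw=[0, 0, 0, 0])

```text
time_s: 2.7
position: [0.387, 0.2917, 0.0266]
tool_rot: [[0.014, 0.995, -0.103], [0.004, -0.103, -0.995], [-1.0, 0.014, -0.005]]
ft_force: [0.7, -3.8, 8.8]
grip_width: -0.0
```

play_rows(travel=[[0, 0, -0.2], [0, 0, -0.2], [0, 0, -0.2]], rotation=[[0, 0, 0], [0, 0, 0], [0, 0, 0]], claw=[0, 0, 0])

```text
time_s: 2.95
position: [0.3877, 0.2917, 0.0239]
tool_rot: [[0.019, 0.995, -0.102], [0.004, -0.102, -0.995], [-1.0, 0.018, -0.006]]
ft_force: [-9.3, -7.4, 41.3]
grip_width: 0.0002
```

Run:
```python
from h import *
d=env.get_image("scene");crop(d,220,160,320,250,6,'pics/s2.png')
d=env.get_image("side");crop(d,290,180,390,290,5,'pics/d2.png')
print(env.observe()["ft_force"],env.observe()["position"])
```

```text
[-7.88217439 -7.00200005 34.75580321] [0.38760173 0.29166047 0.02412007]
```

View pics/s2.png

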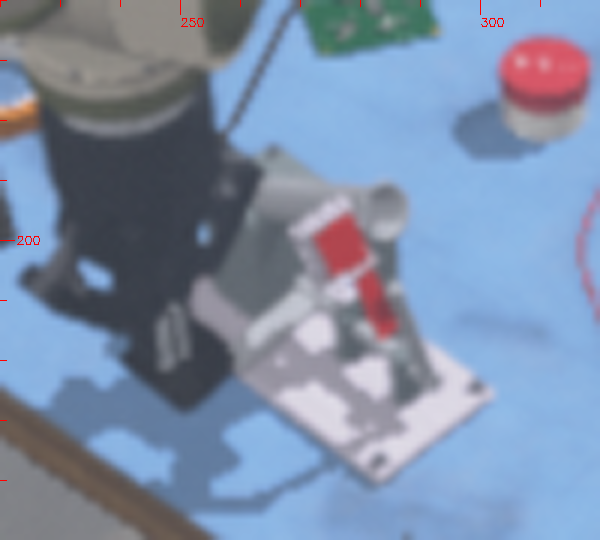

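View pics/d2.png

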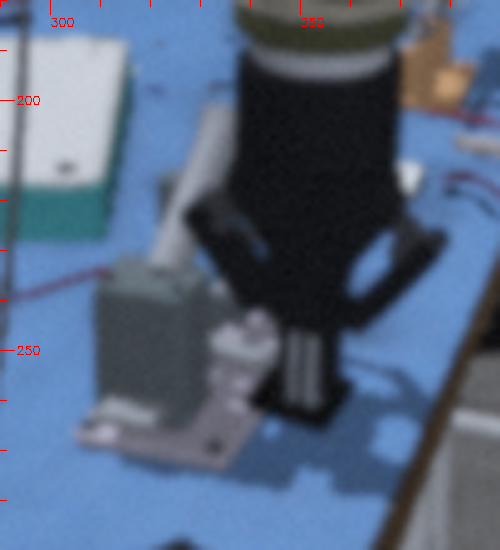

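play_rows(travel=[[0, 0, 0.6], [0, 0, 1.0], [0, 0, 1.2], [0, 0, 1.5], [0, 0, 2.5], [0, 0, 3.0], [0, -1.5, 3.5], [0.5, -2.5, 3.5], [1.0, -3.0, 2.0], [1.0, -3.0, 1.5], [0.5, -2.0, 1], [0, 0, 0]], rotation=[[0, 0, 0], [0, 0, 0], [0, 0, 0], [0, 0, 0], [0, 0, 0], [0, 0, 0], [0, 0, 0], [0, 0, 0], [0, 0, 0], [0, 0, 0], [0, 0, 0], [0, 0, 0]], claw=[0, 0, 0, 0, 0, 0, 4.5, 4.5, 4.5, 4.5, 4.5, 4.5])

```text
time_s: 4.05
position: [0.4119, 0.1702, 0.2439]
tool_rot: [[0.012, 0.995, -0.096], [0.007, -0.096, -0.995], [-1.0, 0.011, -0.008]]
ft_force: [0.7, 0.0, 0.4]
grip_width: 0.0449
```

Run:
```python
from h import *
import pickle
o=env.observe(); print(o["time_s"],o["position"],o["q"].round(1),o["qvel"].round(1))
ci=env.camera_info("wrist"); im=env.get_image("wrist"); cv2.imwrite("pics/w3.png",im[:,:,::-1]); pickle.dump(ci,open("w3.pkl","wb"))
d=env.get_image("scene");cv2.imwrite("pics/s3full.png",d[:,:,::-1]);crop(d,220,160,320,250,6,'pics/s3.png')
```

```text
4.05 [0.41188039 0.17018701 0.24391942] [ 7.  10.3 88.8  0.3 80.2 12.4] [ 1.   0.1  1.7  1.3 -1.1  1.8]
```

View pics/w3.png

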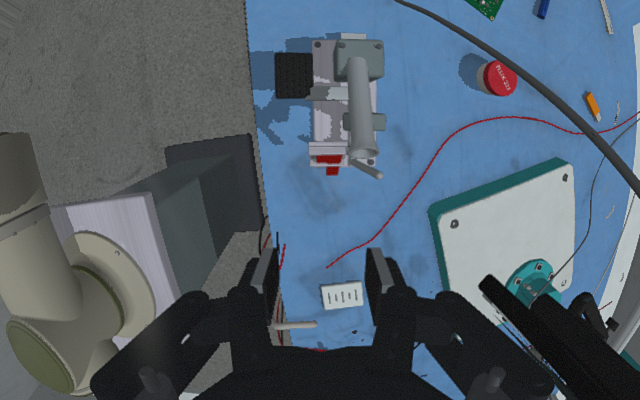

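View pics/s3.png

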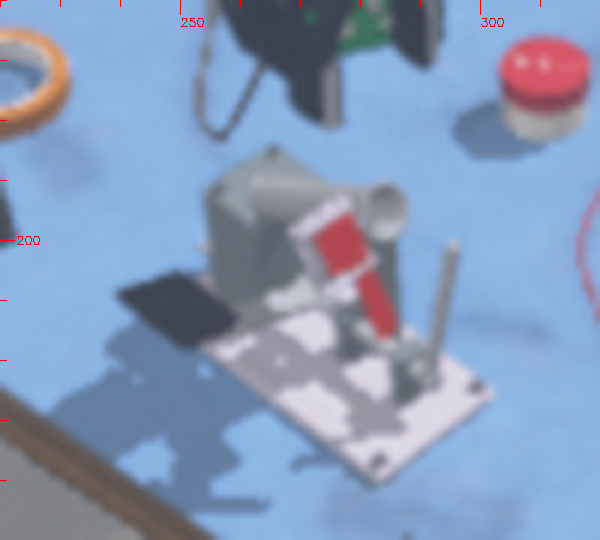

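Run:
```python
from h import *
d=cv2.imread('pics/w3.png')[:,:,::-1]
crop(d,265,25,395,185,5,'pics/w3c.png')
d=cv2.imread('pics/s3full.png')[:,:,::-1]
crop(d,265,180,305,230,14,'pics/s3c.png')
```

```text
(no output)
```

View pics/w3c.png

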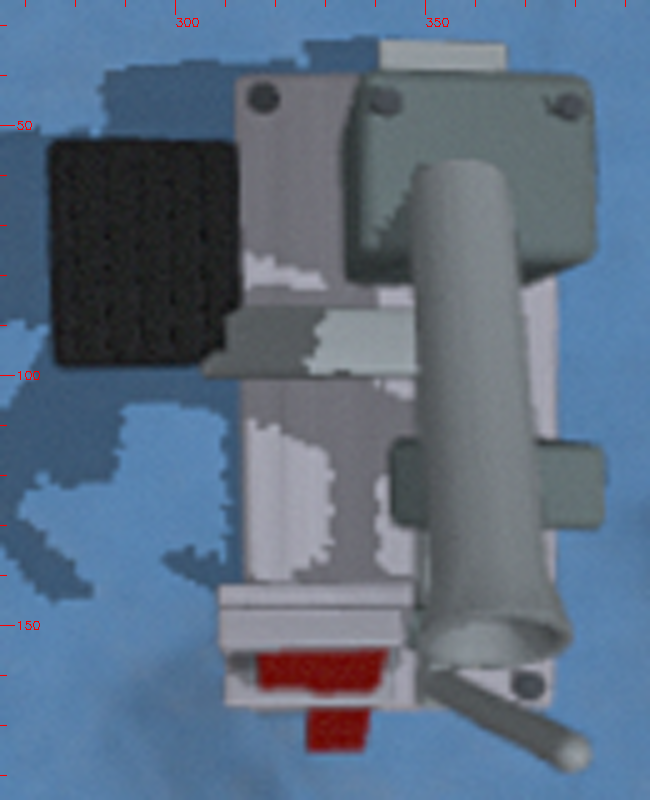

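View pics/s3c.png

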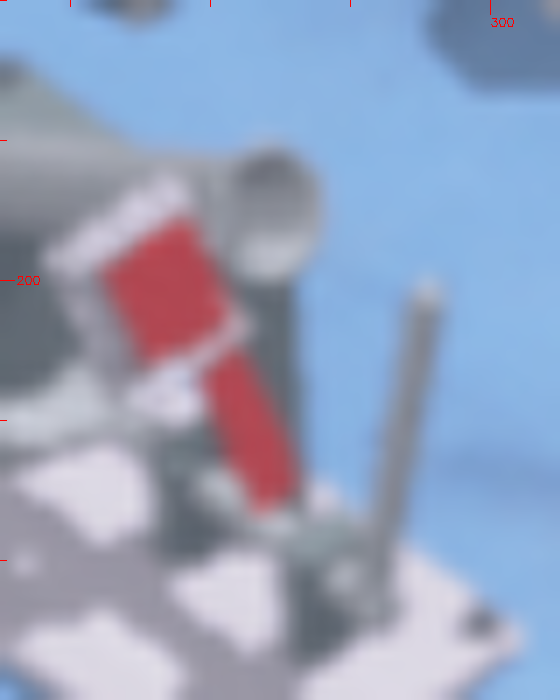

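Run:
```python
from h import *
import pickle
ci=pickle.load(open("w3.pkl","rb")); cs=env.camera_info("scene")
w=lambda x,y:(265+x/5,25+y/5); s=lambda x,y:(265+x/14,180+y/14)
def T(a,b):
    return tri([ray(ci,*w(*a),True),ray(cs,*s(*b))])
print("mouth tri",T((499,641),(277,211)), "w@.125",onz(ci,*w(499,641),.125,True),"s@.125",onz(cs,*s(277,211),.125))
print("arm tip",T((574,752),(427,295)))
B=[onz(ci,*w(*p),.008,True) for p in [(237,75),(550,706),(557,300)]]
print("base TL, BR",B, np.linalg.norm(B[0]-B[1]),np.hypot(.078,.160))
Cs=[onz(cs,*p,.008) for p in [(220+378/6,160+485/6),(220+494/6,160+395/6)]];print("scene BL BR",Cs)
d=B[1]-B[0]; print("yaw", np.degrees(np.arctan2(d[1],d[0])-np.arctan2(-.16,.078)))
tr=[onz(ci,*w(*p),z,True) for p,z in [((48,142),.065),((238,142),.051),((225,365),.051),((53,365),.065)]]; print(np.round(tr,4))
# holes screws left edge
```

```text
mouth tri (array([0.4539624 , 0.20381134, 0.12289469]), [0.000986217520952181, 0.0009862175209521176]) w@.125 [0.45285431 0.20475329 0.125     ] s@.125 [0.45333633 0.20191819 0.125     ]
arm tip (array([0.46906564, 0.17869101, 0.10457987]), [0.00047791103352010637, 0.000477911033520321])
base TL, BR [array([0.41790936, 0.32997675, 0.008     ]), array([0.48076535, 0.1673691 , 0.008     ]), array([0.48956976, 0.26828468, 0.008     ])] 0.1743333648508052 0.178
scene BL BR [array([0.40177803, 0.16823092, 0.008     ]), array([0.47821392, 0.16262423, 0.008     ])]
yaw -4.855222673766277
[[0.3782 0.3081 0.065 ]
 [0.4166 0.3058 0.051 ]
 [0.4092 0.2575 0.051 ]
 [0.3745 0.2612 0.065 ]]
```

play_rows(travel=[[0.1, -3.0, 0], [0.1, -3.8, 0], [0.1, -3.8, -0.5], [0.1, -3.8, -1], [0.1, -3.8, -1], [0.1, -3.8, -1], [0.1, -3.8, -1], [0.1, -3.8, -1], [0.1, -3.8, -1], [0.1, -3.8, -1], [0.1, -3.8, -0.5], [0.1, -2.0, 0]], rotation=[[0, 0, 0.01], [0, 0, 0.01], [0, 0, 0.01], [0, 0, 0.01], [0, 0, 0.01], [0, 0, 0.01], [0, 0, 0.01], [0, 0, 0.01], [0, 0, 0.01], [0, 0, 0.01], [0, 0, 0.01], [0, 0, 0.01]], claw=[4.5, 4.5, 4.5, 4.5, 4.5, 4.5, 4.5, 4.5, 4.5, 4.5, 4.5, 4.5])

```text
time_s: 5.15
position: [0.4167, -0.2568, 0.1458]
tool_rot: [[-0.01, 0.998, 0.056], [0.027, 0.056, -0.998], [-1.0, -0.008, -0.028]]
ft_force: [0.4, -0.4, 0.2]
grip_width: 0.0452
```

Run:
```python
from h import *
import pickle
o=env.observe(); print(o["time_s"],o["position"],o["tool_rot"].round(3),o["q"].round(1),o["qvel"].round(1))
ci=env.camera_info("wrist"); im=env.get_image("wrist"); cv2.imwrite("pics/w4.png",im[:,:,::-1]); pickle.dump(ci,open("w4.pkl","wb"))
```

```text
5.15 [ 0.41671355 -0.25679169  0.14581474] [[-0.01   0.998  0.056]
 [ 0.027  0.056 -0.998]
 [-1.    -0.008 -0.028]] [-45.9  21.3  90.8   0.7  69.4 -49.4] [-17.6  13.2 -18.    0.5   8.6 -25.3]
```

View pics/w4.png

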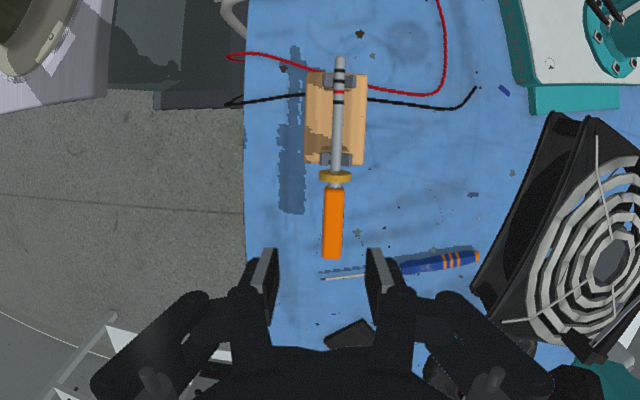

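Run:
```python
from h import *
import pickle
ci=pickle.load(open("w4.pkl","rb")); 
im=cv2.imread('pics/w4.png'); hsv=cv2.cvtColor(im,cv2.COLOR_BGR2HSV)
m=cv2.inRange(hsv,(5,200,150),(18,255,255)); 
n,l,st,ce=cv2.connectedComponentsWithStats(m); i=1+np.argmax(st[1:,4]); print(st[i],ce[i])
c=cv2.findContours((l==i).astype(np.uint8),0,2)[0][0]; box=cv2.boxPoints(cv2.minAreaRect(c)); print(box)
for p in box: print(onz(ci,*p,.064,True).round(4))
col=onz(ci,335,170.5,.068,True);col0=onz(ci,335.5,176.5,.055,True);tip=onz(ci,340.5,57,.055,True);print("collar front top",col,"mid",col0,"tip",tip)
h=[onz(ci,*((box[a]+box[b])/2),.064,True) for a,b in [(0,1),(1,2),(2,3),(3,0)]];print(np.round(h,4))
```

```text
[ 323  190   21   69 1246] [332.65569823 223.10754414]
[[322.28503 257.73395]
 [324.64136 189.40141]
 [343.58435 190.05463]
 [341.22803 258.38715]]
[ 0.418  -0.2959  0.064 ]
[ 0.4165 -0.2387  0.064 ]
[ 0.4307 -0.2383  0.064 ]
[ 0.4334 -0.2956  0.064 ]
collar front top [ 0.42308116 -0.22304864  0.068     ] mid [ 0.42437765 -0.23022791  0.055     ] tip [ 0.42242138 -0.13856067  0.055     ]
[[ 0.4172 -0.2661  0.064 ]
 [ 0.4236 -0.2385  0.064 ]
 [ 0.432  -0.2658  0.064 ]
 [ 0.4257 -0.2957  0.064 ]]
```

play_rows(travel=[[0.3, -0.4, -1.4], [0.3, -0.4, -1.4], [0.2, -0.2, -1.4], [0, 0, -1.4], [0, 0, 0]], rotation=[[-0.013, -0.005, -0.016], [-0.014, -0.005, -0.017], [0, 0, 0], [0, 0, 0], [0, 0, 0]], claw=[4.5, 4.5, 4.5, 4.5, 4.5])

```text
time_s: 5.62
position: [0.4268, -0.2639, 0.0821]
tool_rot: [[-0.004, 1.0, 0.022], [0.007, 0.022, -1.0], [-1.0, -0.004, -0.007]]
ft_force: [-0.2, 0.7, -0.1]
grip_width: 0.0453
```

Run:
```python
from h import *
import pickle
o=env.observe(); print(o["time_s"],o["position"],o["tool_rot"].round(3),o["q"].round(1),o["qvel"].round(1))
ci=env.camera_info("wrist"); im=env.get_image("wrist"); cv2.imwrite("pics/w5.png",im[:,:,::-1]); pickle.dump(ci,open("w5.pkl","wb"))
hsv=cv2.cvtColor(im,cv2.COLOR_RGB2HSV)
m=cv2.inRange(hsv,(5,200,150),(18,255,255)); 
n,l,st,ce=cv2.connectedComponentsWithStats(m); i=1+np.argmax(st[1:,4]); print(st[i],ce[i])
c=cv2.findContours((l==i).astype(np.uint8),0,2)[0][0]; box=cv2.boxPoints(cv2.minAreaRect(c)); 
h=[onz(ci,*((box[a]+box[b])/2),.064,True) for a,b in [(0,1),(1,2),(2,3),(3,0)]];print(np.round(h,4))
```

```text
5.6167 [ 0.42684369 -0.26391991  0.08208618] [[-0.004  1.     0.022]
 [ 0.007  0.022 -1.   ]
 [-1.    -0.004 -0.007]] [-45.3  26.9  94.3   0.1  59.3 -46.7] [ 1.8 -0.4 -1.4  0.3  1.8  0.7]
[ 307  240   25   53 1133] [318.62930274 267.7537511 ]
[[ 0.4245 -0.2595  0.064 ]
 [ 0.4319 -0.2764  0.064 ]
 [ 0.4252 -0.2953  0.064 ]
 [ 0.4177 -0.2767  0.064 ]]
```

View pics/w5.png

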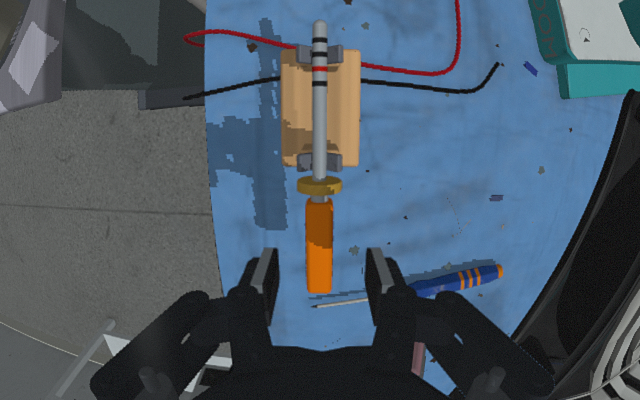

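Run:
```python
from h import *
import pickle
ci=pickle.load(open("w5.pkl","rb"))
for n,u,v,z in [("front",320,198,.064),("back",318.5,292,.064),("collfront",320,178,.066),("tip",319.5,19,.055)]: print(n,onz(ci,u,v,z,True).round(4))
```

```text
front [ 0.4245 -0.2345  0.064 ]
back [ 0.4249 -0.2953  0.064 ]
collfront [ 0.4243 -0.2229  0.066 ]
tip [ 0.422  -0.1369  0.055 ]
```

play_rows(travel=[[-0.1, -0.1, -1.0], [-0.1, 0, -1.5], [0, 0, -1.3], [0, 0, -0.7], [0, 0, 0], [0, 0, 0], [0, 0, 0], [0, 0, 0], [0, 0, 0]], rotation=[[0, 0, 0], [-0.005, 0, 0], [0, 0, 0], [0, 0, 0], [0, 0, 0], [0, 0, 0], [0, 0, 0], [0, 0, 0], [0, 0, 0]], claw=[4.5, 4.5, 4.5, 4.5, 4.5, 1.2, 1.2, 1.2, 1.2], squeeze=60)

```text
time_s: 6.42
position: [0.4283, -0.261, 0.0411]
tool_rot: [[-0.0, 1.0, 0.03], [-0.001, 0.03, -1.0], [-1.0, -0.001, 0.001]]
ft_force: [-1.4, 1.1, -0.1]
grip_width: 0.0147
```

Run:
```python
from h import *
import pickle
o=env.observe(); print(o["time_s"],o["position"],o["grip_width"],o["qvel"].round(1),o["wrist_torque"])
ci=env.camera_info("wrist"); im=env.get_image("wrist"); cv2.imwrite("pics/w6.png",im[:,:,::-1]); pickle.dump(ci,open("w6.pkl","wb"))
```

```text
6.4167 [ 0.42829339 -0.2609712   0.04114149] 0.014669315353860733 [-0.  -0.6 -0.3 -0.3  0.5  0.1] [-0.0600734   0.20066336  0.10300248]
```

View pics/w6.png

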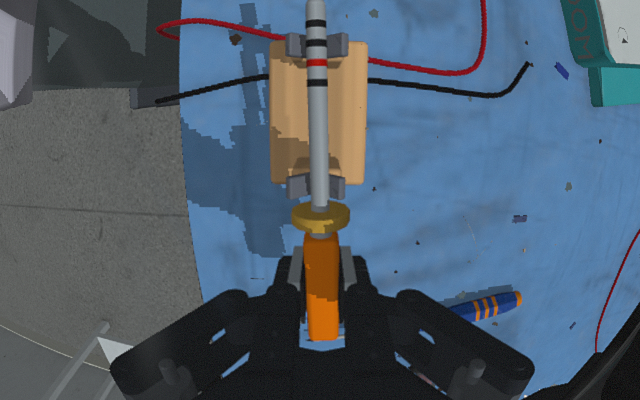

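play_rows(travel=[[0, 0, 0.6], [0, 0, 1.2], [0, 0, 2.0], [0, 0, 2.5], [0, 0, 2.5], [0, 1.0, 2.5], [0, 2.0, 2.0], [0, 2.5, 1.5], [0, 3.0, 0.5], [0, 2.5, 0], [0, 1.0, 0], [0, 0, 0]], rotation=[[0, 0, 0], [0, 0, 0], [0, 0, 0], [0, 0, 0], [0, 0, 0], [0, 0, 0], [0, 0, 0], [0, 0, 0], [0, 0, 0], [0, 0, 0], [0, 0, 0], [0, 0, 0]], claw=[1.2, 1.2, 1.2, 1.2, 1.2, 1.2, 1.2, 1.2, 1.2, 1.2, 1.2, 1.2])

```text
time_s: 7.47
position: [0.4291, -0.1374, 0.2087]
tool_rot: [[0.013, 1.0, 0.023], [-0.006, 0.024, -1.0], [-1.0, 0.013, 0.006]]
ft_force: [-0.1, 0.1, -1.0]
grip_width: 0.0149
```

```bash
cat > shot.py <<'E'
import sys,pickle
from h import *
t=sys.argv[1]
o=env.observe(); print(o["time_s"],o["position"].round(4).tolist(),o["tool_rot"].round(3).tolist(),"w",round(o["grip_width"],4),"F",o["ft_force"].round(1),"q",o["q"].round(1),"qv",o["qvel"].round(1))
for n in sys.argv[2:]:
    o=env.observe();ci=env.camera_info(n); im=env.get_image(n); cv2.imwrite(f"pics/{n}_{t}.png",im[:,:,::-1]); pickle.dump((ci,o["position"],o["tool_rot"]),open(f"{n}_{t}.pkl","wb"))
E
python3 shot.py 7 wrist scene side
```

```text
7.4667 [0.4291, -0.1374, 0.2087] [[0.013, 1.0, 0.023], [-0.006, 0.024, -1.0], [-1.0, 0.013, 0.006]] w 0.0149 F [-0.1  0.1 -1. ] q [-32.9  12.6  91.9   0.1  74.6 -34.3] qv [ 0.2 -0.7 -0.5 -0.2  0.  -0.5]
```

View pics/wrist_7.png

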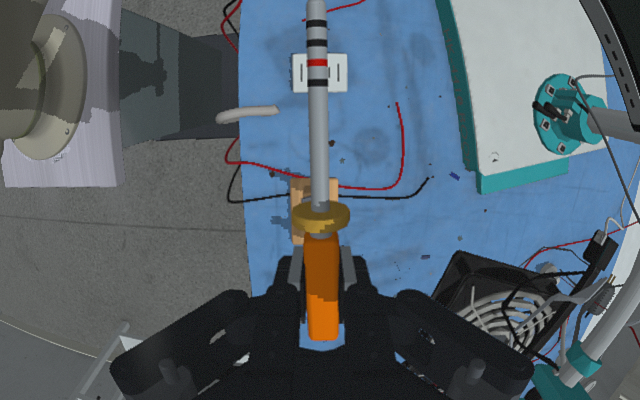

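View pics/scene_7.png

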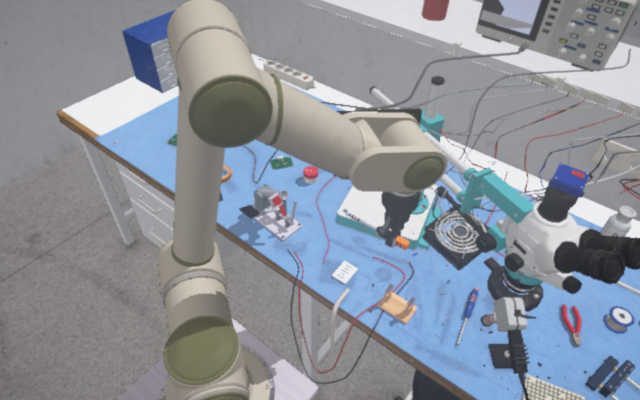

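View pics/side_7.png

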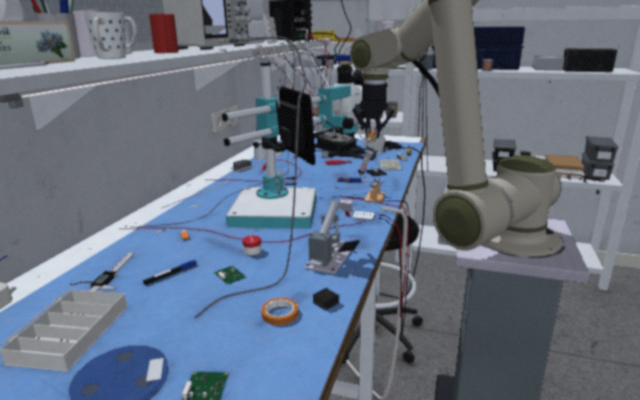

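Run:
```python
from h import *
import pickle
ci,p,R=pickle.load(open("wrist_7.pkl","rb"))
im=cv2.imread("pics/wrist_7.png")
# shaft edges by brightness per row
g=cv2.cvtColor(im,cv2.COLOR_BGR2HSV)
zax=p[2]+.014
pts=[]
for v in [8,40,75,110,130,150,170]:
    row=im[v,295:345].astype(float); sat=g[v,295:345,1]
    k=np.where((sat<60))[0]+295
    print(v,k.min(),k.max(),end="; ")
for v,u in [(8,316.5),(110,318),(180,319.3)]:
    w=onz(ci,u,v,zax,True); print((R.T@(w-p)).round(4))
print("collar front?",[ (R.T@(onz(ci,320,v,zax+dz,True)-p)).round(4) for v,dz in [(203,.013),(216,0)]])
```

```text
8 307 331; 40 307 325; 75 295 344; 110 309 327; 130 309 327; 150 310 327; 170 310 328; [-0.0148 -0.0029 -0.12  ]
[-0.0145 -0.0022 -0.0771]
[-0.0143 -0.0017 -0.0477]
collar front? [array([-0.0273, -0.0014, -0.0418]), array([-0.0142, -0.0015, -0.0314])]
```

Run:
```python
from h import *
im=cv2.imread("pics/wrist_7.png")[:,:,::-1]; crop(im,270,0,370,130,5,"pics/w7a.png"); crop(im,270,130,370,250,5,"pics/w7b.png")
```

```text
(no output)
```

View pics/w7a.png

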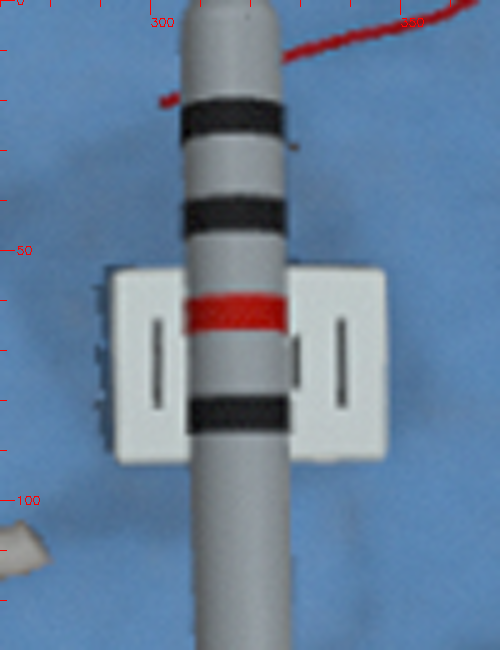

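View pics/w7b.png

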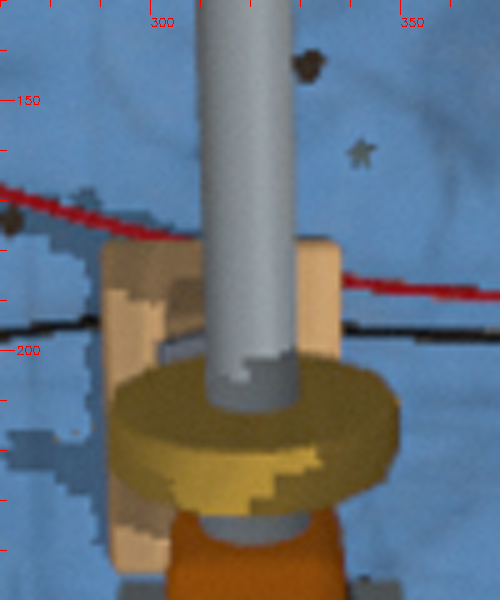

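```bash
cat > plan.py <<'E'
import sys
from h import *
from scipy.spatial.transform import Rotation as Ro
M=np.array([0.4535,0.2035,0.125]); yaw=np.radians(-4.7)
Rt=Ro.from_euler('z',yaw).as_matrix()@Ro.from_euler('x',-30,degrees=True).as_matrix()  # tube frame axes
# rod frame in tool: rod y dir in tool, rod z = -tool x
b=-0.012
ry=np.array([0,b,-1]);ry/=np.linalg.norm(ry); rz=np.array([-1.,0,0]); rx=np.cross(ry,rz)
Rrod=np.stack([rx,ry,rz],1); prod=np.array([-0.014,0,0])+0.038*ry   # rod origin in tool
def target(s,Rw=Rt,P=None):
    """tool pose so that rod origin is at M + s*d"""
    o=(M+Rw[:,1]*s) if P is None else P
    R=Rw@Rrod.T; return o-R@prod,R
if __name__=="__main__":
    o=env.observe(); p,R=o["position"],o["tool_rot"]
    print("rod now: origin",(p+R@prod).round(4),"dir",(R@ry).round(3))
    ro=Rt.T@(p+R@prod-M); print("in tube frame mm",(ro*1000).round(1))
    for s in map(float,sys.argv[1:]):
        tp,tR=target(s); print(s,"tcp",tp.round(4),"dcm",((tp-p)*100).round(2),"rot",Ro.from_matrix(tR@R.T).as_rotvec().round(4))
E
python3 plan.py -0.12 -0.1
```

```text
rod now: origin [ 0.4279 -0.1017  0.2217] dir [-0.033  0.999 -0.006]
in tube frame mm [  -0.5 -313.5  -69.4]
-0.12 tcp [0.4417 0.0602 0.1919] dcm [ 1.24 19.99 -1.6 ] rot [-0.5172  0.0244 -0.1158]
-0.1 tcp [0.4431 0.0774 0.1819] dcm [ 1.38 21.72 -2.6 ] rot [-0.5172  0.0244 -0.1158]
```

play_rows(travel=[[0.13, 1.5, -0.1], [0.13, 2.2, -0.2], [0.13, 2.2, -0.2], [0.13, 2.2, -0.2], [0.13, 2.2, -0.2], [0.13, 2.2, -0.2], [0.13, 2.2, -0.2], [0.13, 2.2, -0.2], [0.13, 1.8, -0.1], [0, 0.5, 0], [0, 0, 0]], rotation=[[-0.03, 0.003, -0.012], [-0.06, 0.003, -0.012], [-0.06, 0.003, -0.012], [-0.06, 0.003, -0.012], [-0.06, 0.003, -0.012], [-0.06, 0.003, -0.012], [-0.06, 0.003, -0.012], [-0.06, 0.003, -0.012], [-0.05, 0, -0.012], [-0.02, 0, -0.008], [0, 0, 0]], claw=[1.2, 1.2, 1.2, 1.2, 1.2, 1.2, 1.2, 1.2, 1.2, 1.2, 1.2])

```text
time_s: 8.53
position: [0.4468, 0.0465, 0.1876]
tool_rot: [[-0.047, 0.993, -0.108], [-0.525, -0.116, -0.843], [-0.85, 0.018, 0.527]]
ft_force: [0.2, -0.7, -1.2]
grip_width: 0.0152
```

```bash
python3 shot.py 8 wrist scene side; python3 plan.py -0.12 -0.1 -0.09;python3 - <<'E'
from h import *
im=cv2.imread("pics/scene_8.png")[:,:,::-1]; crop(im,240,160,360,250,6,"pics/s8.png")
im=cv2.imread("pics/side_8.png")[:,:,::-1]; crop(im,290,130,400,250,5,"pics/d8.png")
E
```

```text
8.5333 [0.4468, 0.0465, 0.1876] [[-0.047, 0.993, -0.108], [-0.525, -0.116, -0.843], [-0.85, 0.018, 0.527]] w 0.0152 F [ 0.2 -0.7 -1.2] q [  7.8  20.9  90.8 -31.7  78.2  24.2] qv [-0.   1.4 -0.5  0.2 -0.4 -0.8]
rod now: origin [0.4509 0.0842 0.1803] dir [ 0.099  0.845 -0.526]
in tube frame mm [   7.2 -130.7  -11.7]
-0.12 tcp [0.4417 0.0602 0.1919] dcm [-0.48  1.53  0.35] rot [0.0312 0.0094 0.0268]
-0.1 tcp [0.4431 0.0774 0.1819] dcm [-0.34  3.26 -0.65] rot [0.0312 0.0094 0.0268]
-0.09 tcp [0.4438 0.086  0.1769] dcm [-0.27  4.12 -1.15] rot [0.0312 0.0094 0.0268]
```

View pics/wrist_8.png

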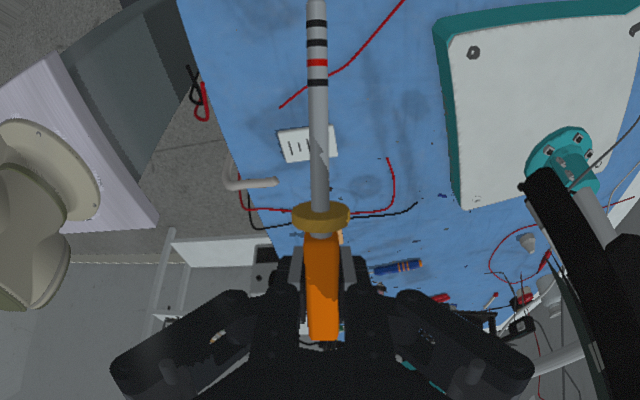

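View pics/s8.png

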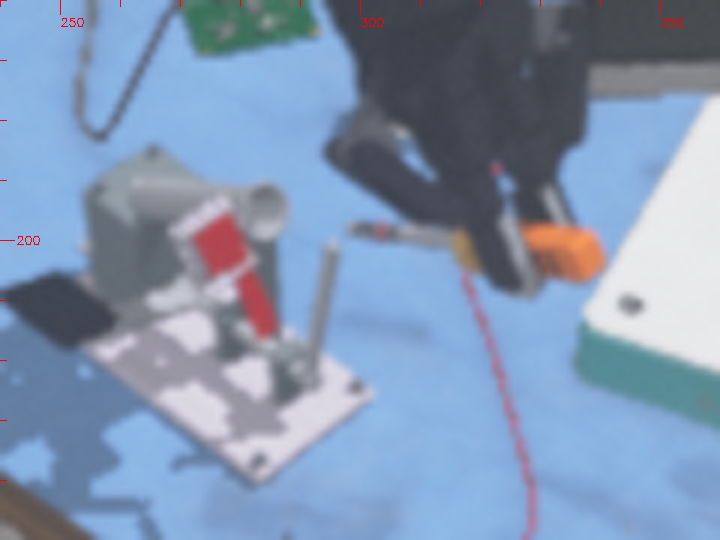

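View pics/d8.png

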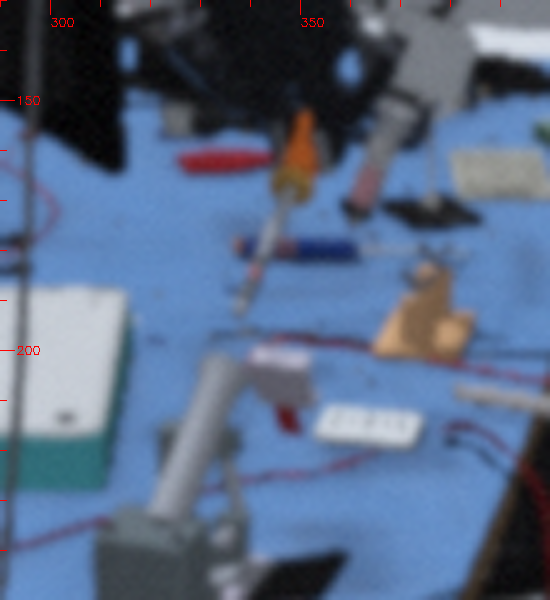

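Run:
```python
from h import *
from plan import *
cs=env.camera_info("scene");cd=env.camera_info("side");o=env.observe();p,R=o["position"],o["tool_rot"]
tip=p+R@(prod+.09*ry);col=p+R@(prod-.003*ry)
print("pred tip",tip,proj(cs,tip),proj(cd,tip)); print("pred col",col,proj(cs,col),proj(cd,col))
print("tri tip",tri([ray(cs,298,198.3),ray(cd,337.6,192)]))
print("tri col",tri([ray(cs,240+466/6,160+248/6),ray(cd,290+293/5,130+184/5)]))
print("mouth side px",proj(cd,M),"scene",proj(cs,M))
```

```text
pred tip [0.45979289 0.16028321 0.13294435] (np.float64(298.161562441036), np.float64(198.61701556227567)) (np.float64(336.6959276010119), np.float64(194.29795613192576))
pred col [0.45061445 0.08171168 0.18184498] (np.float64(319.67736051677366), np.float64(200.8260515842984)) (np.float64(347.79890407865327), np.float64(167.7529656236616))
tri tip (array([0.45736055, 0.15815956, 0.13823928]), [0.0007629878283042747, 0.0007629878283041968])
tri col (array([0.44650702, 0.08369378, 0.1842085 ]), [0.001817232656370523, 0.0018172326563704081])
mouth side px (np.float64(334.50253037741453), np.float64(203.35610741368382)) scene (np.float64(284.38336750153314), np.float64(194.77626167418472))
```

play_rows(travel=[[-0.15, 0.8, -0.1], [-0.15, 1.0, -0.1], [-0.08, 0.8, -0.1], [0, 0.2, -0.1], [0, 0, 0], [0, 0, 0]], rotation=[[0.01, 0.003, 0.009], [0.01, 0.003, 0.009], [0.01, 0.003, 0.009], [0, 0, 0], [0, 0, 0], [0, 0, 0]], claw=[1.2, 1.2, 1.2, 1.2, 1.2, 1.2])

```text
time_s: 9.18
position: [0.4426, 0.0722, 0.1849]
tool_rot: [[-0.042, 0.995, -0.086], [-0.494, -0.095, -0.864], [-0.868, 0.007, 0.496]]
ft_force: [-0.0, 0.2, -1.0]
grip_width: 0.0151
```

```bash
python3 shot.py 9 wrist scene side; python3 plan.py -0.1 -0.09;python3 - <<'E'
from h import *
im=cv2.imread("pics/scene_9.png")[:,:,::-1]; crop(im,270,180,330,220,12,"pics/s9.png")
im=cv2.imread("pics/side_9.png")[:,:,::-1]; crop(im,315,150,365,220,8,"pics/d9.png")
from plan import *
cs=env.camera_info("scene");cd=env.camera_info("side");o=env.observe();p,R=o["position"],o["tool_rot"]
for n,q in [("tip",p+R@(prod+.09*ry)),("col",p+R@(prod-.003*ry)),("mouth",M)]:
    u,v=proj(cs,q);a,b=proj(cd,q); print(n,"scene crop",(u-270)*12,(v-180)*12,"side crop",(a-315)*8,(b-150)*8)
E
```

```text
9.1833 [0.4426, 0.0722, 0.1849] [[-0.042, 0.995, -0.086], [-0.494, -0.095, -0.864], [-0.868, 0.007, 0.496]] w 0.0151 F [-0.   0.2 -1. ] q [ 10.   20.9  90.4 -29.3  78.6  24. ] qv [ 0.1  0.   0.1  0.2 -0.1  0. ]
rod now: origin [0.446  0.1118 0.1782] dir [ 0.074  0.865 -0.496]
in tube frame mm [ 1.000e-01 -1.062e+02  1.000e-01]
-0.1 tcp [0.4431 0.0774 0.1819] dcm [ 0.05  0.54 -0.3 ] rot [-0.0045  0.0009  0.0033]
-0.09 tcp [0.4438 0.086  0.1769] dcm [ 0.12  1.4  -0.8 ] rot [-0.0045  0.0009  0.0033]
tip scene crop 215.75194814847396 179.31012573434418 side crop 170.27748300824032 386.3113176388647
col scene crop 478.24180002438425 210.42197488148463 side crop 255.97041744038688 173.37673901761718
mouth scene crop 172.60041001839772 177.3151400902167 side crop 156.02024301931624 426.8488593094705
```

View pics/s9.png

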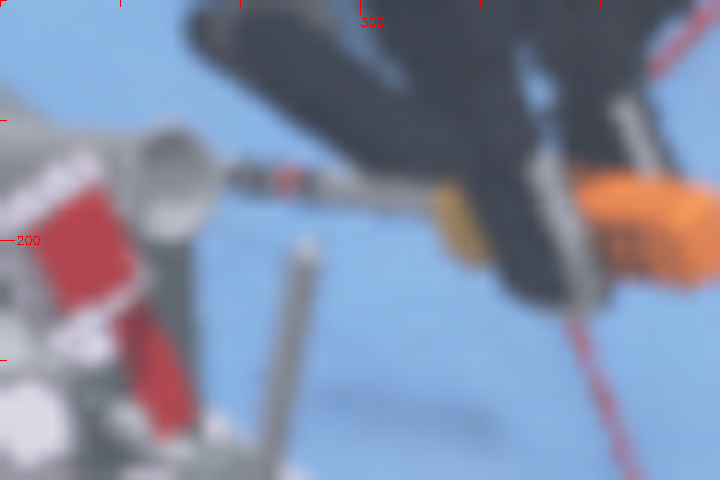

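View pics/d9.png

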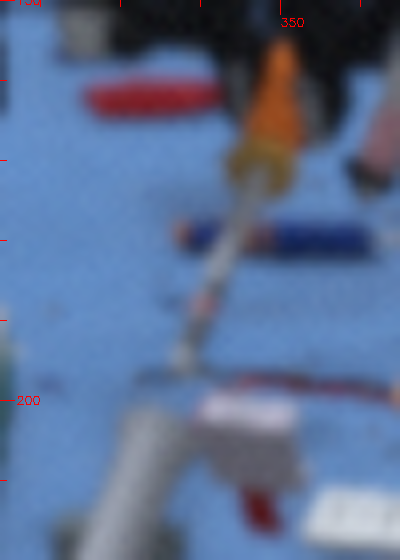

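View pics/wrist_9.png

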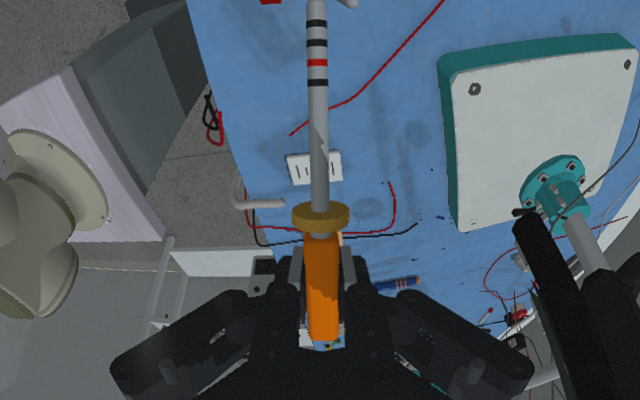

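play_rows(travel=[[0.04, 0.4, -0.4], [0.05, 0.55, -0.35], [0.05, 0.55, -0.32], [0.05, 0.55, -0.32], [0.05, 0.55, -0.32], [0, 0, 0]], rotation=[[-0.002, 0, 0.001], [-0.002, 0, 0.001], [0, 0, 0], [0, 0, 0], [0, 0, 0], [0, 0, 0]], claw=[1.2, 1.2, 1.2, 1.2, 1.2, 1.2])

```text
time_s: 9.83
position: [0.4452, 0.1006, 0.1656]
tool_rot: [[-0.041, 0.996, -0.085], [-0.498, -0.094, -0.862], [-0.866, 0.006, 0.5]]
ft_force: [0.2, -0.2, -0.6]
grip_width: 0.015
```

```bash
python3 shot.py 10 wrist scene; python3 plan.py -0.06 0;python3 - <<'E'
from h import *
im=cv2.imread("pics/scene_10.png")[:,:,::-1]; crop(im,270,180,330,220,12,"pics/s10.png")
im=cv2.imread("pics/wrist_10.png")[:,:,::-1]; crop(im,240,0,400,110,5,"pics/w10.png")
E
```

```text
9.8333 [0.4452, 0.1006, 0.1656] [[-0.041, 0.996, -0.085], [-0.498, -0.094, -0.862], [-0.866, 0.006, 0.5]] w 0.015 F [ 0.2 -0.2 -0.6] q [ 13.4  23.6  89.7 -29.   78.4  27.8] qv [-0.   0.1 -0.2 -0.4  0.3 -0.1]
rod now: origin [0.4486 0.1397 0.1593] dir [ 0.073  0.863 -0.5  ]
in tube frame mm [  0.4 -72.5  -2.3]
-0.06 tcp [0.446  0.1119 0.1619] dcm [ 0.07  1.2  -0.43] rot [0.0003 0.001  0.0019]
0.0 tcp [0.4502 0.1637 0.1319] dcm [ 0.5   6.38 -3.43] rot [0.0003 0.001  0.0019]
```

View pics/s10.png

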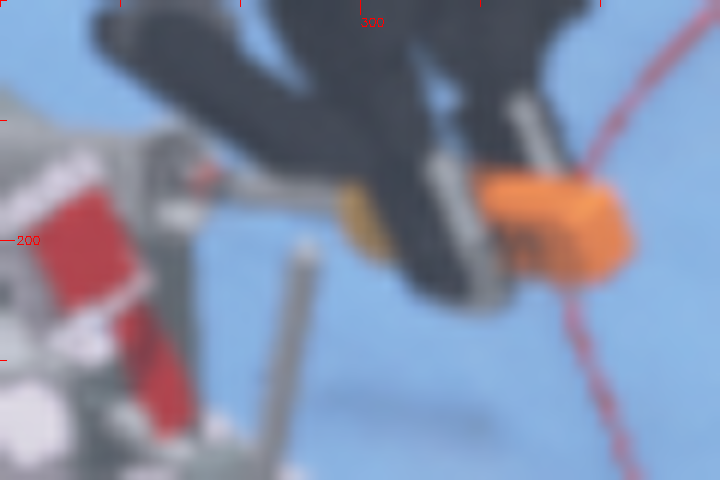

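View pics/w10.png

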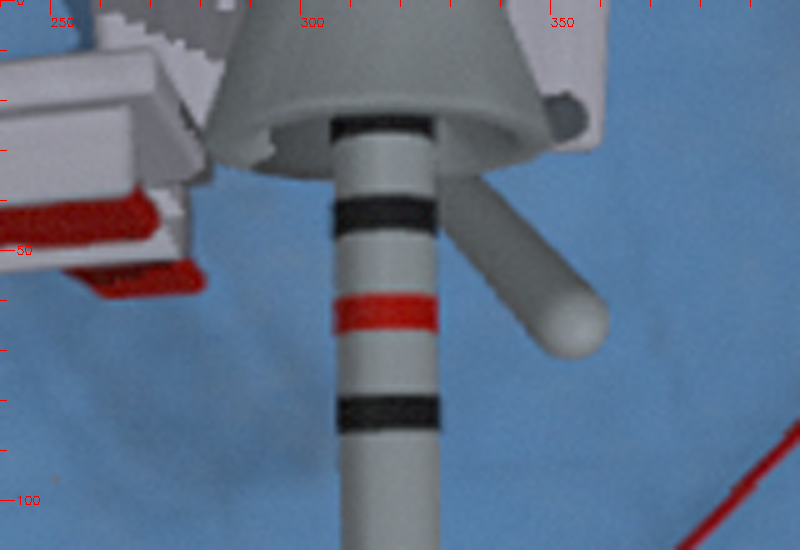

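play_rows(travel=[[0.04, 0.45, -0.24], [0.05, 0.6, -0.34], [0.05, 0.6, -0.34], [0.05, 0.6, -0.34], [0, 0, 0]], rotation=[[0, 0.001, 0.001], [0, 0, 0.001], [0, 0, 0], [0, 0, 0], [0, 0, 0]], claw=[1.2, 1.2, 1.2, 1.2, 1.2])

```text
time_s: 10.35
position: [0.4475, 0.1244, 0.1527]
tool_rot: [[-0.04, 0.996, -0.084], [-0.498, -0.093, -0.862], [-0.866, 0.007, 0.5]]
ft_force: [0.9, 1.1, 0.9]
grip_width: 0.015
```

```bash
python3 shot.py 11 wrist; python3 plan.py 0;python3 - <<'E'
from h import *
im=cv2.imread("pics/wrist_11.png")[:,:,::-1]; crop(im,240,0,400,110,5,"pics/w11.png")
E
```

```text
10.35 [0.4475, 0.1244, 0.1527] [[-0.04, 0.996, -0.084], [-0.498, -0.093, -0.862], [-0.866, 0.007, 0.5]] w 0.015 F [0.9 1.1 0.9] q [ 15.9  25.7  88.7 -28.5  78.6  30.3] qv [-0.  -0.2 -0.2 -0.4  0.1 -0.3]
rod now: origin [0.4509 0.1638 0.1461] dir [ 0.072  0.863 -0.5  ]
in tube frame mm [  0.6 -45.   -1.6]
0.0 tcp [0.4502 0.1637 0.1319] dcm [ 0.27  3.97 -2.11] rot [0.0001 0.0014 0.0006]
```

View pics/w11.png

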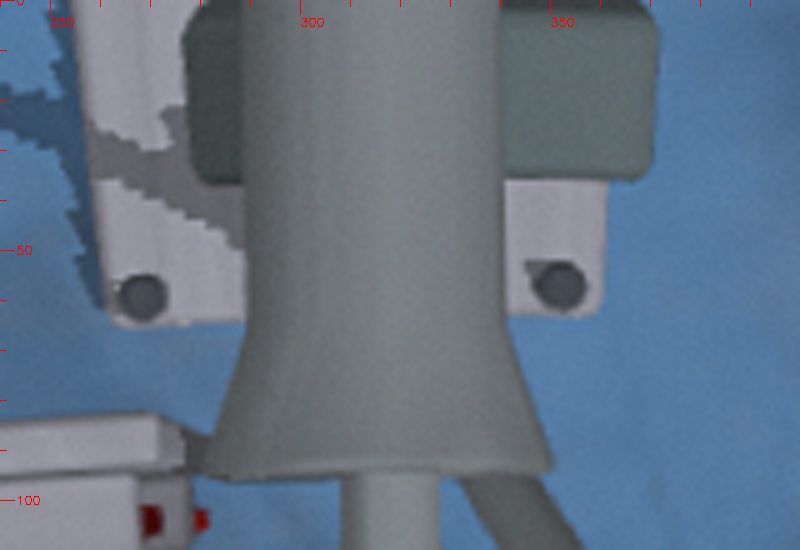

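play_rows(travel=[[0.02, 0.5, -0.28], [0.03, 0.6, -0.34], [0.03, 0.6, -0.34], [0.04, 0.6, -0.34], [0.04, 0.5, -0.3], [0, 0, 0]], rotation=[[0, 0, 0], [0, 0, 0], [0, 0, 0], [0, 0, 0], [0, 0, 0], [0, 0, 0]], claw=[1.2, 1.2, 1.2, 1.2, 1.2, 1.2])

```text
time_s: 10.9
position: [0.4498, 0.1549, 0.136]
tool_rot: [[-0.039, 0.996, -0.085], [-0.498, -0.093, -0.862], [-0.866, 0.009, 0.5]]
ft_force: [1.2, 2.8, -0.2]
grip_width: 0.0147
```

```bash
python3 shot.py 12 wrist scene; python3 plan.py 0
```

```text
10.9 [0.4498, 0.1549, 0.136] [[-0.039, 0.996, -0.085], [-0.498, -0.093, -0.862], [-0.866, 0.009, 0.5]] w 0.0147 F [ 1.2  2.8 -0.2] q [ 19.1  28.3  87.2 -27.9  78.9  33.5] qv [ 0.3 -0.1 -0.3 -0.2  0.1 -0.2]
rod now: origin [0.4531 0.1943 0.1296] dir [ 0.074  0.863 -0.5  ]
in tube frame mm [  0.3 -10.3  -0.7]
0.0 tcp [0.4502 0.1637 0.1319] dcm [ 0.05  0.92 -0.45] rot [-0.0001  0.0035  0.001 ]
```

View pics/wrist_12.png

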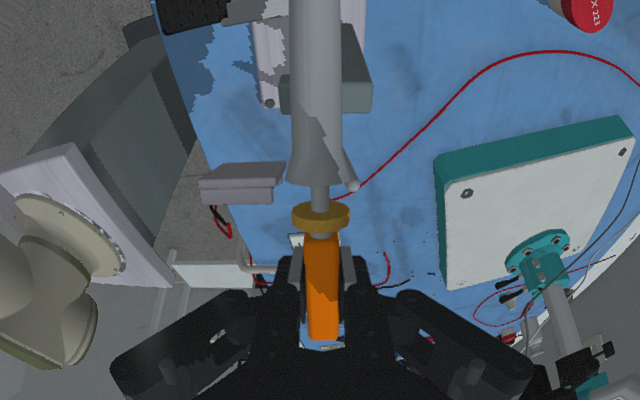

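play_rows(travel=[[0.03, 0.35, -0.13], [0.03, 0.35, -0.18], [0.03, 0.35, -0.2], [0, 0, 0]], rotation=[[0, 0, 0], [0, 0, 0], [0, 0, 0], [0, 0, 0]], claw=[1.2, 1.2, 1.2, 1.2])

```text
time_s: 11.33
position: [0.4506, 0.1647, 0.1314]
tool_rot: [[-0.039, 0.995, -0.086], [-0.5, -0.094, -0.861], [-0.865, 0.009, 0.502]]
ft_force: [0.5, 2.9, -1.6]
grip_width: 0.0153
```

```bash
python3 shot.py 13 wrist; python3 plan.py 0;python3 - <<'E'
from h import *
im=cv2.imread("pics/wrist_13.png")[:,:,::-1]; crop(im,260,150,380,250,6,"pics/w13.png")
E
```

```text
11.3333 [0.4506, 0.1647, 0.1314] [[-0.039, 0.995, -0.086], [-0.5, -0.094, -0.861], [-0.865, 0.009, 0.502]] w 0.0153 F [ 0.5  2.9 -1.6] q [ 20.1  29.2  86.5 -27.7  79.2  34.5] qv [-0.3 -0.2 -0.  -0.   0.  -0.3]
rod now: origin [0.4539 0.2044 0.1245] dir [ 0.074  0.862 -0.501]
in tube frame mm [0.4 1.1 0. ]
0.0 tcp [0.4502 0.1637 0.1319] dcm [-0.03 -0.09  0.04] rot [0.0019 0.0032 0.002 ]
```

View pics/w13.png

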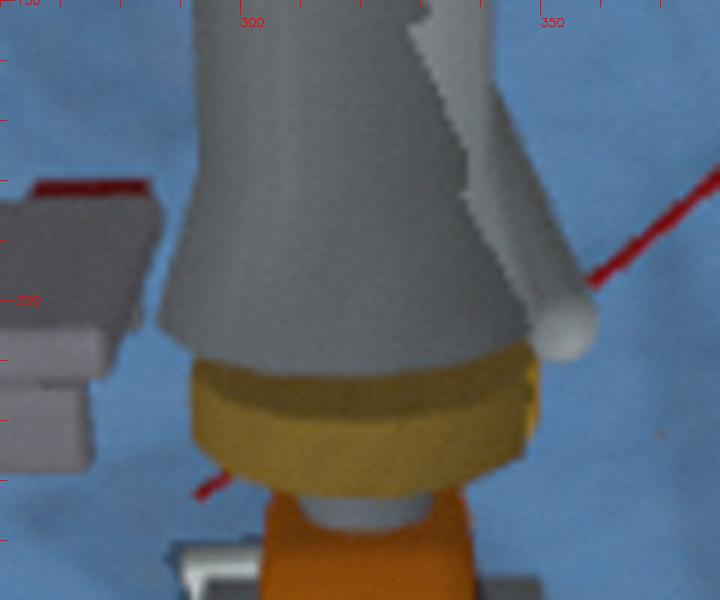

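play_rows(travel=[[-0.04, 0.2, -0.12], [-0.03, 0.2, -0.12], [0, 0, 0]], rotation=[[0, 0, 0], [0, 0, 0], [0, 0, 0]], claw=[1.2, 1.2, 1.2])

```text
time_s: 11.63
position: [0.4498, 0.1673, 0.1302]
tool_rot: [[-0.039, 0.995, -0.087], [-0.504, -0.095, -0.858], [-0.863, 0.01, 0.506]]
ft_force: [0.2, 1.4, 1.2]
grip_width: 0.0149
```

```bash
python3 shot.py 14 wrist; python3 plan.py 0;python3 - <<'E'
from h import *
im=cv2.imread("pics/wrist_14.png")[:,:,::-1]; crop(im,260,150,380,250,6,"pics/w14.png")
E
```

```text
11.6333 [0.4498, 0.1673, 0.1302] [[-0.039, 0.995, -0.087], [-0.504, -0.095, -0.858], [-0.863, 0.01, 0.506]] w 0.0149 F [0.2 1.4 1.2] q [ 20.5  29.4  86.4 -27.8  79.4  35. ] qv [-0.  -0.3  0.1  0.1  0.2 -0.1]
rod now: origin [0.4533 0.2071 0.1231] dir [ 0.075  0.86  -0.505]
in tube frame mm [-0.5  4.   0.1]
0.0 tcp [0.4502 0.1637 0.1319] dcm [ 0.04 -0.36  0.17] rot [0.0064 0.0033 0.0024]
```

View pics/w14.png

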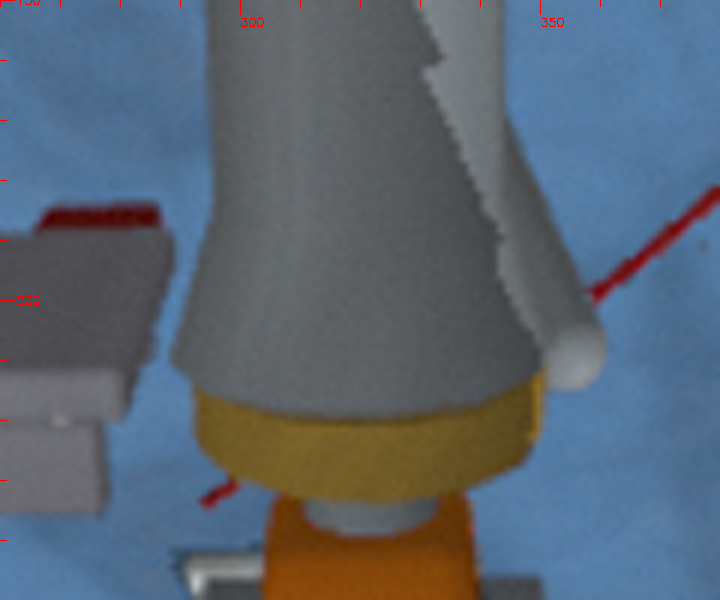

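play_rows(travel=[[0, 0.15, -0.08], [0, 0.2, -0.1], [0, 0.2, -0.1]], rotation=[[0.004, 0.001, 0.001], [0, 0, 0], [0, 0, 0]], claw=[1.2, 1.2, 1.2])

```text
time_s: 11.93
position: [0.4498, 0.1675, 0.1303]
tool_rot: [[-0.041, 0.995, -0.086], [-0.513, -0.095, -0.853], [-0.858, 0.009, 0.514]]
ft_force: [-1.1, -13.6, 9.8]
grip_width: 0.0149
```

```bash
python3 shot.py 15 wrist scene; python3 plan.py 0;python3 - <<'E'
from h import *
im=cv2.imread("pics/wrist_15.png")[:,:,::-1]; crop(im,260,150,380,250,6,"pics/w15.png")
im=cv2.imread("pics/scene_15.png")[:,:,::-1]; crop(im,260,170,330,230,10,"pics/s15.png")
E
```

```text
11.9333 [0.4498, 0.1675, 0.1303] [[-0.041, 0.995, -0.086], [-0.513, -0.095, -0.853], [-0.858, 0.009, 0.514]] w 0.0149 F [ -1.1 -13.6   9.8] q [ 20.7  29.7  86.2 -28.2  79.8  35.3] qv [ 1.3  1.2 -1.  -2.4  2.5  2.1]
rod now: origin [0.4532 0.2072 0.1228] dir [ 0.074  0.854 -0.514]
in tube frame mm [-0.6  4.3 -0.1]
0.0 tcp [0.4502 0.1637 0.1319] dcm [ 0.04 -0.38  0.15] rot [0.0166 0.0017 0.0031]
```

View pics/w15.png

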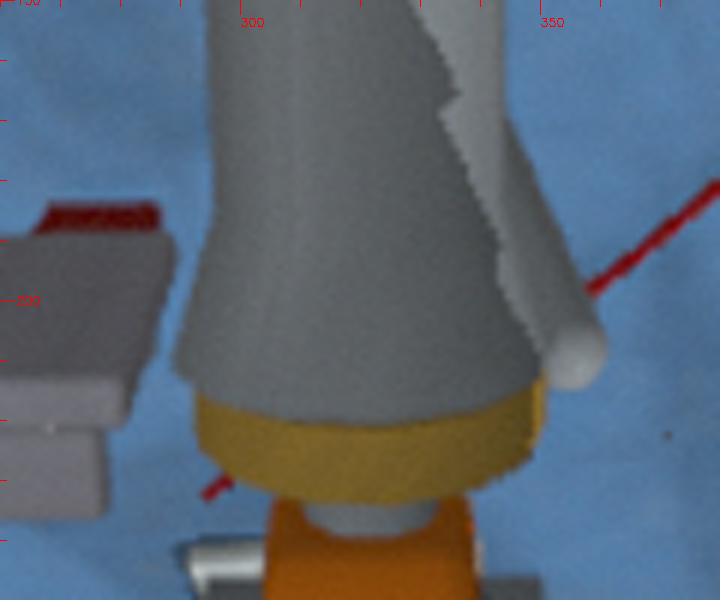

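View pics/s15.png

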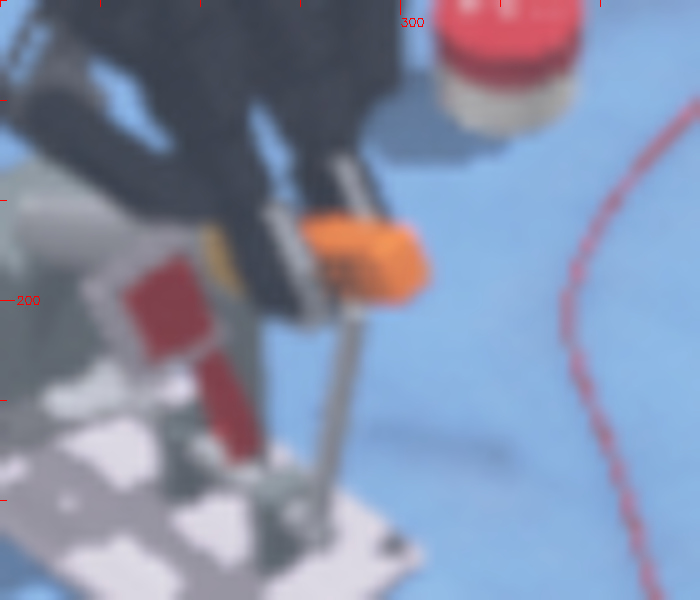

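play_rows(travel=[[0, 0.15, -0.1], [0, 0.25, -0.14], [0, 0.25, -0.14]], rotation=[[0.015, 0, 0.002], [0.005, 0, 0], [0.005, 0, 0]], claw=[1.2, 1.2, 1.2])

```text
time_s: 12.28
position: [0.4498, 0.1676, 0.1301]
tool_rot: [[-0.042, 0.995, -0.087], [-0.504, -0.096, -0.858], [-0.862, 0.008, 0.506]]
ft_force: [-0.5, -16.5, 10.2]
grip_width: 0.0148
```

```bash
python3 plan.py 0
```

```text
rod now: origin [0.4533 0.2073 0.1229] dir [ 0.075  0.859 -0.506]
in tube frame mm [-0.6  4.3  0.1]
0.0 tcp [0.4502 0.1637 0.1319] dcm [ 0.04 -0.39  0.18] rot [0.0073 0.0011 0.0038]
```

play_rows(travel=[[-0.03, -0.4, 0.25], [-0.07, -0.8, 0.46], [-0.07, -0.86, 0.5], [-0.07, -0.86, 0.5], [-0.07, -0.86, 0.5]], rotation=[[0.004, 0, 0.002], [0.003, 0, 0.002], [0, 0, 0], [0, 0, 0], [0, 0, 0]], claw=[1.2, 1.2, 1.2, 1.2, 1.2])

```text
time_s: 12.7
position: [0.4459, 0.1283, 0.1522]
tool_rot: [[-0.041, 0.996, -0.081], [-0.496, -0.091, -0.864], [-0.867, 0.005, 0.498]]
ft_force: [0.3, 0.7, -1.0]
grip_width: 0.0148
```

```bash
sed -i 's/0.038\*ry/0.034*ry/' plan.py; python3 plan.py -0.12
```

```text
rod now: origin [0.4488 0.1646 0.1474] dir [ 0.069  0.865 -0.498]
in tube frame mm [ -1.5 -45.1  -0.2]
-0.12 tcp [0.442  0.0636 0.1899] dcm [-0.39 -6.47  3.77] rot [-0.0028 -0.0012 -0.0017]
```

play_rows(travel=[[-0.05, -0.9, 0.52], [-0.05, -0.92, 0.54], [-0.05, -0.92, 0.54], [-0.05, -0.92, 0.54], [-0.05, -0.92, 0.54], [-0.05, -0.92, 0.54], [-0.05, -0.92, 0.54], [-0.05, -1.2, 0.7], [0, -1.5, 0.6], [0, -1.5, 0.4], [0, 0, 0]], rotation=[[-0.002, -0.001, -0.001], [0, 0, 0], [0, 0, 0], [0, 0, 0], [0, 0, 0], [0, 0, 0], [0, 0, 0], [0, 0, 0], [0, 0, 0], [0, 0, 0], [0, 0, 0]], claw=[1.2, 1.2, 1.2, 1.2, 1.2, 1.2, 1.2, 1.2, 1.2, 1.2, 1.2])

```text
time_s: 13.62
position: [0.4407, 0.0093, 0.2148]
tool_rot: [[-0.039, 0.996, -0.086], [-0.499, -0.094, -0.862], [-0.866, 0.009, 0.5]]
ft_force: [-0.0, -0.2, -1.6]
grip_width: 0.0148
```

```bash
python3 - <<'E'
from h import *
from plan import *
import pickle
ci,_,_=pickle.load(open("wrist_7.pkl","rb"))
pc=onz(ci,320,73,.006,True); print("plate wrist7",pc, [onz(ci,270+x/5,y/5,.006,True).round(4) for x,y in [(112,268),(387,268),(387,460),(115,465)]])
o=env.observe();p,R=o["position"],o["tool_rot"];print(o["time_s"],p,R.round(3))
tipw=np.array([0.4266,-0.0264,0.106])
Rw=np.eye(3); tp,tR=target(0,Rw,tipw-np.array([0,.09,0]))
print("rod",(p+R@prod),"tip",p+R@(prod+.09*ry)); print("tcp",tp,"dcm",(tp-p)*100,"rot",Ro.from_matrix(tR@R.T).as_rotvec())
E
python3 shot.py 16 wrist
```

```text
plate wrist7 [ 0.42647494 -0.02556352  0.006     ] [array([ 0.3961, -0.004 ,  0.006 ]), array([ 0.4556, -0.0026,  0.006 ]), array([ 0.4568, -0.0457,  0.006 ]), array([ 0.3976, -0.0482,  0.006 ])]
13.6167 [0.44071617 0.00928834 0.21479469] [[-0.039  0.996 -0.086]
 [-0.499 -0.094 -0.862]
 [-0.866  0.009  0.5  ]]
rod [0.44377377 0.04560374 0.20991174] tip [0.45041305 0.12325376 0.16489627]
tcp [ 0.4266 -0.1504  0.092 ] dcm [ -1.41161694 -15.96883416 -12.27946939] rot [ 0.52361376 -0.01904051  0.08245093]
13.6167 [0.4407, 0.0093, 0.2148] [[-0.039, 0.996, -0.086], [-0.499, -0.094, -0.862], [-0.866, 0.009, 0.5]] w 0.0148 F [-0.  -0.2 -1.6] q [  2.5  16.8  91.3 -30.5  77.9  16.2] qv [ 1.  -0.3  0.1  1.1  0.5  1.1]
```

View pics/wrist_16.png

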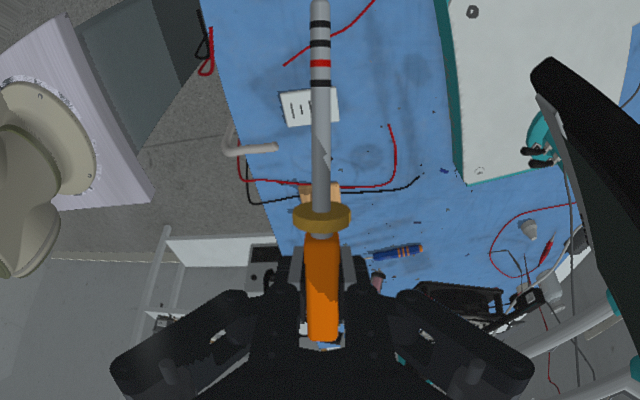

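play_rows(travel=[[-0.1, -1.0, -0.3], [-0.14, -1.5, -0.8], [-0.14, -1.5, -1.0], [-0.14, -1.5, -1.2], [-0.14, -1.5, -1.2], [-0.14, -1.5, -1.2], [-0.14, -1.5, -1.2], [-0.14, -1.5, -1.2], [-0.14, -1.5, -1.2], [-0.14, -1.5, -1.0], [-0.05, -1.0, -0.8], [0, 0, 0]], rotation=[[0.04, -0.002, 0.007], [0.05, -0.002, 0.008], [0.05, -0.002, 0.008], [0.05, -0.002, 0.008], [0.05, -0.002, 0.008], [0.05, -0.002, 0.008], [0.05, -0.002, 0.008], [0.05, -0.002, 0.008], [0.05, -0.002, 0.008], [0.05, -0.001, 0.008], [0.03, 0, 0.003], [0, 0, 0]], claw=[1.2, 1.2, 1.2, 1.2, 1.2, 1.2, 1.2, 1.2, 1.2, 1.2, 1.2, 1.2])

```text
time_s: 14.67
position: [0.4267, -0.1467, 0.0988]
tool_rot: [[0.011, 1.0, -0.005], [0.024, -0.005, -1.0], [-1.0, 0.011, -0.024]]
ft_force: [-0.5, 0.0, -1.6]
grip_width: 0.015
```

```bash
python3 shot.py 17 wrist scene side
python3 - <<'E'
from h import *
from plan import *
im=cv2.imread("pics/scene_17.png")[:,:,::-1]; crop(im,310,190,430,290,6,"pics/s17.png")
im=cv2.imread("pics/side_17.png")[:,:,::-1]; crop(im,320,130,400,230,7,"pics/d17.png")
o=env.observe();p,R=o["position"],o["tool_rot"]
tipw=np.array([0.4266,-0.0264,0.106])
tp,tR=target(0,np.eye(3),tipw-np.array([0,.09,0]))
print("dcm",(tp-p)*100,"rot",Ro.from_matrix(tR@R.T).as_rotvec())
tip=p+R@(prod+.09*ry);col=p+R@(prod-.003*ry);cs=env.camera_info("scene");cd=env.camera_info("side")
for n,q in [("tip",tip),("col",col)]:
    u,v=proj(cs,q);a,b=proj(cd,q);print(n,q.round(4),"scene crop",(u-310)*6,(v-190)*6,"side crop",(a-320)*7,(b-130)*7)
E
```

```text
14.6667 [0.4267, -0.1467, 0.0988] [[0.011, 1.0, -0.005], [0.024, -0.005, -1.0], [-1.0, 0.011, -0.024]] w 0.015 F [-0.5  0.  -1.6] q [-35.   21.2 101.2   1.8  57.9 -35.6] qv [ 1.  -0.9  0.5 -0.3  0.5  2.1]
dcm [-0.04032516 -0.59739767 -0.82333517] rot [-0.02142227  0.01265803 -0.00984456]
tip [ 0.4256 -0.0208  0.1169] scene crop 213.4537098588669 323.53922896473466 side crop 311.1831794950397 347.3581858422841
col [ 0.4265 -0.1137  0.1149] scene crop 404.5547933099823 440.67857817802246 side crop 353.53815039312946 286.6432774781758
```

View pics/s17.png

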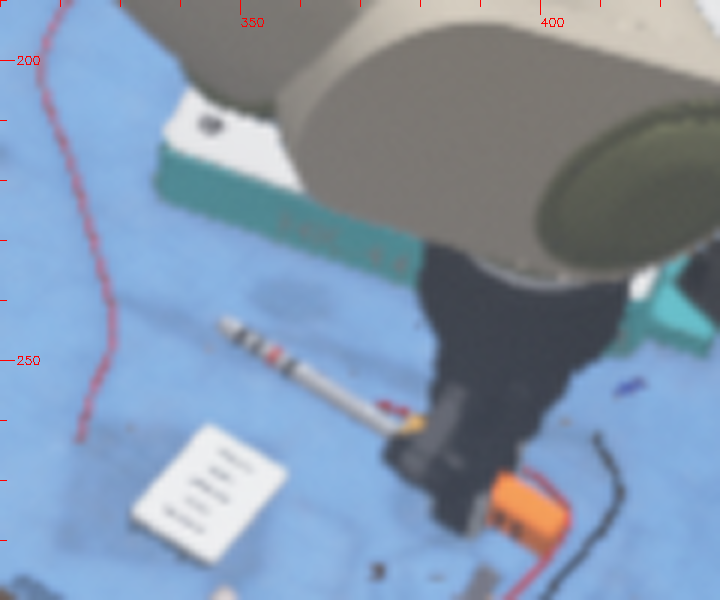

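View pics/d17.png

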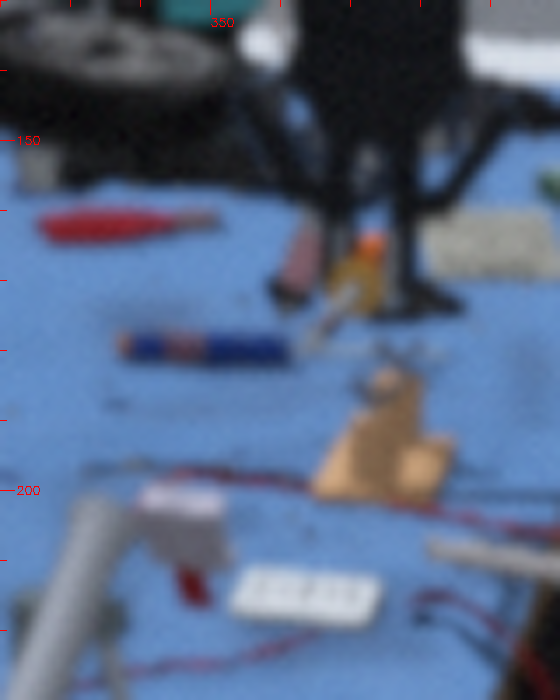

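View pics/wrist_17.png

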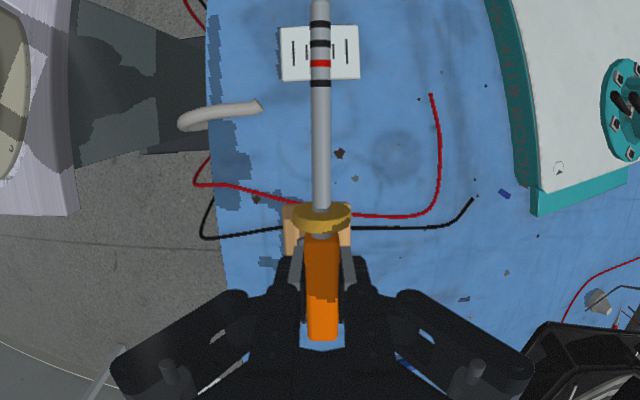

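play_rows(travel=[[0, -0.25, -0.4], [0, -0.25, -0.4], [0, 0, 0], [0, 0, 0]], rotation=[[-0.011, 0.006, -0.005], [-0.01, 0.006, -0.004], [0, 0, 0], [0, 0, 0]], claw=[1.2, 1.2, 1.2, 1.2])

```text
time_s: 15.15
position: [0.4277, -0.1467, 0.0929]
tool_rot: [[0.001, 1.0, -0.007], [-0.004, -0.007, -1.0], [-1.0, 0.001, 0.004]]
ft_force: [-0.4, -0.3, -1.6]
grip_width: 0.0147
```

```bash
cat > fin.py <<'E'
import sys
from h import *
from plan import *
t=sys.argv[1]
im=cv2.imread(f"pics/scene_{t}.png")[:,:,::-1]; crop(im,330,230,410,280,9,f"pics/s{t}.png")
im=cv2.imread(f"pics/side_{t}.png")[:,:,::-1]; crop(im,345,155,385,220,9,f"pics/d{t}.png")
o=env.observe();p,R=o["position"],o["tool_rot"]
tipw=np.array([0.4266,-0.026,0.106])
tp,tR=target(0,np.eye(3),tipw-np.array([0,.09,0]))
print("dcm",(tp-p)*100,"rot",Ro.from_matrix(tR@R.T).as_rotvec())
tip=p+R@(prod+.09*ry);col=p+R@(prod-.003*ry);cs=env.camera_info("scene");cd=env.camera_info("side")
for n,q in [("tip",tip),("col",col),("plate",np.array([.4266,-.0264,.006]))]:
    u,v=proj(cs,q);a,b=proj(cd,q);print(n,q.round(4),"scene crop",(u-330)*9,(v-230)*9,"side crop",(a-345)*9,(b-155)*9)
E
python3 shot.py 18 wrist scene side; python3 fin.py 18
```

```text
15.15 [0.4277, -0.1467, 0.0929] [[0.001, 1.0, -0.007], [-0.004, -0.007, -1.0], [-1.0, 0.001, 0.004]] w 0.0147 F [-0.4 -0.3 -1.6] q [-33.9  21.8 101.5  -0.2  56.5 -33.4] qv [ 1.1  0.2  0.3 -0.6 -0.4  0.9]
dcm [-0.10667035 -0.29015233 -0.09460883] rot [ 0.00424506  0.00120102 -0.00443988]
tip [ 0.4271 -0.023   0.1064] scene crop 147.92866183920376 150.53438767668268 side crop 171.30801073394804 249.35544717375942
col [ 0.4275 -0.116   0.1068] scene crop 432.94214519794014 321.7632647933797 side crop 227.41533691899815 163.5716163011921
plate [ 0.4266 -0.0264  0.006 ] scene crop 135.78748883962874 377.21607033131784 side crop 168.08968289371978 528.4981915298251
```

View pics/s18.png

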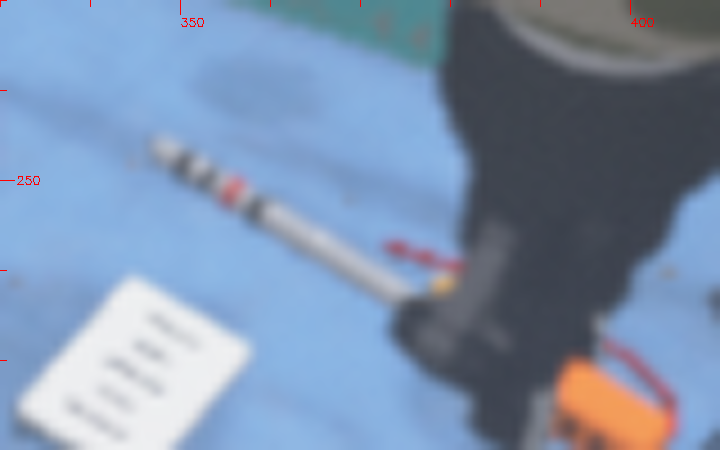

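View pics/d18.png

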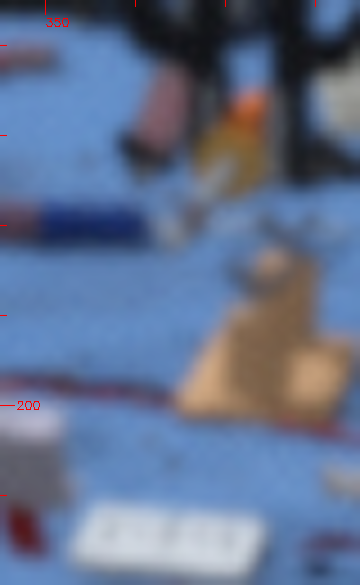

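play_rows(travel=[[-0.05, -0.2, 0], [0, 0, 0], [0, 0, 0], [0, 0, 0], [0, 0, 0], [0, 0, 0]], rotation=[[0.003, 0, 0], [0, 0, 0], [0, 0, 0], [0, 0, 0], [0, 0, 0], [0, 0, 0]], claw=[1.2, 1.2, 1.2, 1.2, 1.2, 1.2])

```text
time_s: 15.8
position: [0.4272, -0.1495, 0.0933]
tool_rot: [[0.002, 1.0, -0.008], [-0.001, -0.008, -1.0], [-1.0, 0.002, 0.001]]
ft_force: [-0.5, 0.1, -0.9]
grip_width: 0.015
```

```bash
python3 shot.py 19 wrist scene side; python3 fin.py 19
python3 - <<'E'
from h import *
a=cv2.imread("pics/scene0.png");b=cv2.imread("pics/scene_19.png")
c=np.hstack([a[140:260,190:330],b[140:260,190:330]]);cv2.imwrite("pics/cmp.png",cv2.resize(c,None,fx=2.8,fy=2.8))
E
```

```text
15.8 [0.4272, -0.1495, 0.0933] [[0.002, 1.0, -0.008], [-0.001, -0.008, -1.0], [-1.0, 0.002, 0.001]] w 0.015 F [-0.5  0.1 -0.9] q [-34.3  21.8 101.4  -0.   56.7 -33.9] qv [-0.1  0.  -0.1  0.  -0.1  0.1]
dcm [-0.05945255 -0.05297357 -0.1309783 ] rot [ 0.00132422  0.00187302 -0.00418069]
tip [ 0.4267 -0.0255  0.1071] scene crop 154.2379290016625 154.1747750749039 side crop 174.27934150201247 245.05444120144267
col [ 0.427  -0.1185  0.1073] scene crop 439.788244198558 326.49851364377605 side crop 230.1914123837617 160.3757176340414
plate [ 0.4266 -0.0264  0.006 ] scene crop 135.78748883962874 377.21607033131784 side crop 168.08968289371978 528.4981915298251
```

View pics/cmp.png

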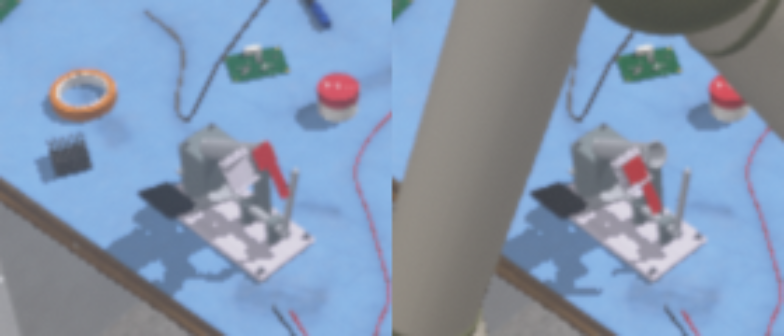

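View pics/wrist_19.png

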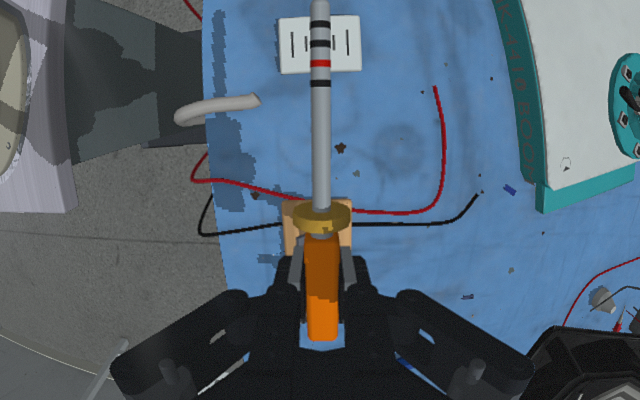

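Run:
```python
from h import *
a=cv2.imread("pics/side0.png");b=cv2.imread("pics/side_19.png")
d=cv2.absdiff(a,b).max(2)
for n,(x0,y0,x1,y1) in dict(tape=(258,294,302,328),hs=(310,286,342,310),jar=(240,232,264,258),gb=(212,262,248,286)).items(): print(n,(d[y0:y1,x0:x1]>40).mean())
print(env.close_job())
```

```text
tape 0.0
hs 0.0
jar 0.0
gb 0.0
the job is handed in; nothing more can be done
None
```

The job is done and handed in after about 16 s of the 69 s allowed.

- **Pedal and gate:** I pressed the pedal to its stop and let it back up. The pictures show the red gate clear of the mouth, staying open after the pedal returned.
- **Rod in the tube:** I took the rod by the orange handle and pushed it in along the tube. The collar stopped against the mouth and did not move further under about 19 N. I then drew the rod right out.
- **Final pose:** The rod is held level to within about 0.2°. Its tip is computed at (0.427, -0.026, 0.107) m, about 10 cm above the centre of the reading plate. Arm speed and outside forces were near zero.
- **Bystanders:** The side picture shows no change at the jar, tape roll, heat sink or green board.

**Checks that disagreed:**
- The push on the pedal at its stop reached 41 N at the wrist for a moment. It went through the fingertips, not the gripper's body, but it was more than needed.
- The collar seated about 4 mm earlier than the tool position predicted. I put this down to my estimate of where the fingers held the handle and corrected it for the final pose.
- The side view puts the rod up to about 2 mm from the computed position, within its calibration and blur.

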